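# Set up the New Year rice-cake ornament

### The arm

A 6-joint arm with a two-finger parallel gripper is mounted at the origin on the work surface. World frame = base frame: x ahead of the robot, y to its left, z up, the work surface at z = 0. Lengths are in m, angles in rad, forces in N, time in s.
With the tool pointing down it reaches from about 0.375 to 0.9 m from the base axis. Payload 3.1 kg.
Tool frame: the origin (TCP) lies at the very end of the fingers, on their centre line; the grasp point (between the pads) lies 19 mm behind it (hold_point_z is the distance from the TCP to the grasp point, in m); x points along the fingers, y is the direction in which the jaws open and shut, and the axes are right-handed (so a half turn about x gives the same grasp; the last joint's range is limited). The gripper opens to 87 mm and grips with 3 to 60 N. Pads are 19 mm wide; open, the fingers measure 117 mm over their backs; the gripper's body (75 mm by 190 mm) begins 51 mm behind the grasp point.
Start: joints at [-1.524, 0.527, 1.433, -0, 1.181, -0.178], TCP at [0.14, -0.609, 0.223] pointing down, gripper open.
Joint ranges: [-3.08, 3.08], [-0.75, 2.2], [0.22, 2.44], [-1.43, 4.57], [0, 2.65], [-2.85, 2.85]. Speed limits (rad/s): [2.79, 2.79, 3.14, 3.14, 3.14, 3.14].

### API

Orientations are given as a unit quaternion [x, y, z, w].
In Python, from rig import * gives the robot as it stands.
- The arm moves only by the tool send_rows, never from a script. Its argument "steps" is a list that holds one entry, the list of rows, each a list of 6 numbers: the shift along the tool's x, y, z in cm, then the turn, a rotation vector about the tool's x, y, z in units of 6 degrees (1.0 is 6 degrees). In form: [[[x, y, z, wx, wy, wz], ...]]. A call has 1 to 8 rows; each row shifts and turns the pose as measured when the row begins, along the tool's axes as they then stand; what a row does not reach is not made up. A row lasts 1/12 s, in which the tool goes at most 41.7 mm and 7.16 degrees, less where a joint would pass 70% of its speed; a pose out of reach is approached as far as the arm can. A call is refused whole if a number of a shift passes 4.17 or a number of a turn 1, either way. A call with a gripper value outside its range is refused whole. "gripper" is the closure, from 0 (fully open) to 1 (shut), set as the call begins (left out, the last holds). The fingers move at their own pace and stop on an object; "force" is the grip in N (left out, the last holds). Time passes only in rows, so rows that do not move let the fingers close. It gives the time, the measured TCP pose, the force and the opening at its end, in the units of the state.
- get_obs(): the state, without advancing time (a new reading comes with each control period).
- camera(name): name is "side" or "top"; returns (picture, depth): 420x560x3 uint8, red, green, blue; 420x560 float32, m along the optical axis (not along the pixel's ray), 0 where there is no reading.
- camera_params(name): a dict with "intrinsics" (3x3 intrinsics, pixels), "position" and "attitude" of the camera in the world. Camera axes: x right, y down, z forward; pixel columns grow to the right and rows downward; lengths in m; the calibration is good to about 2 mm. A picture is of the moment at which its call begins. camera_params takes no time and is no camera call.
- hand_in(): hands the job in, once; it reports no verdict.
The state is a dict: "time": time; "q": joint angles; "joint_velocities": joint speeds; "joint_torque": joint torques, N m; "position": TCP position; "tool_rot": TCP orientation; "ft_force": force on the tool from outside, world axes, zero at the start; "moment": the same for the moment, N m; "grip_width": finger opening in m.
Only numpy, scipy, OpenCV 4.12 (cv2) and the standard library are available. Lean on these libraries where they do the work, as an engineer would, in place of code of your own. Each camera call takes 0.05 s, during which the arm holds its last target.

### The job

Please set up the New Year ornament on the toy shelf, building it from the bottom up: first stand the wooden offering stand in the middle of the red board with its sides parallel to the board's, then lay the large white cake in the stand's tray, the small white cake on the large one, and last the orange on top, leaves up. Keep each piece upright and centred on the one below, let go of it before fetching the next, and leave the toys at the right where they are.

Things in the scene. Friction and masses are not known exactly. Their poses are not given: they have to be found in the camera images.
- board: Target, fixed: square lacquer board, dark red, 130 x 130 mm, its top face 10 mm above its origin. Origin: centre of its underside, on the shelf; x and y run parallel to its edges, z up. Its place and yaw differ at each start.
- stand: Loose, about 110 g: offering stand of pale wood. Square tray 68 x 68 mm with cut-off corners (straight part of each side 48 mm) on a 45 mm square pedestal (foot 49 mm) with dark round holes. Above its origin: tray underside 34 mm, tray floor 42 mm (62 mm wide), top of its 3 mm thick rim 46 mm. Grip the tray's outer sides, 68 mm apart. Origin: centre of its underside; z up. x and y parallel to its sides.
- large_cake: Loose: the larger white glazed rice cake, about 100 g, round, widest (56 mm) from 12 to 22 mm above its origin, 35 mm high, flat underside (38 mm across, 47 mm at the height of the tray rim) and flat top (34 mm across). Origin: centre of its underside; z up.
- small_cake: Loose: the smaller white glazed rice cake, about 45 g, round, widest (38 mm) from 9 to 14 mm above its origin, 22 mm high, flat underside (26 mm across) and flat top (24 mm across). Origin: centre of its underside; z up.
- orange: Loose: small ornamental orange with a stem and two green leaves on top, about 35 g, round, widest (32 mm) from 12 to 17 mm above its origin, 28 mm high without the stem (35 mm with it), flat underside (18 mm across). Origin: centre of its underside; z up.
- excavator: Bystander, loose: orange plastic toy excavator on black tracks, about 185 mm long (reaching 130 mm to -x with its bucket, 55 mm to +x), 76 mm wide, 115 mm high. Origin: centre of the tracks' underside; arm points along its -x.
- pan: Bystander, loose: aluminium toy pan, 110 mm across, 28 mm high, black handle along its -y to 158 mm from the centre. Origin: centre of its underside; z up.
- ball_in_cup: Bystander, loose: bamboo ball-in-cup toy lying on its side, about 160 mm long along x (from -105 to +55 mm), 44 mm high, wooden ball lying beside it at +y (to 64 mm). Origin: on the shelf below its long axis.
- bank: Bystander, loose: red glazed ceramic coin bank, egg-shaped, 84 mm across, 86 mm high, dark slot in the top. Origin: centre of its underside; z up.
Things that resemble listed ones, but are neither listed nor needed, are in the scene too. Leave any blue look-alike of the small_cake alone.

How it is judged:
By the outcome, as a careful person would: the job done as asked, in the order asked, and still so for the second after the job is handed in, with the robot touching nothing.
It also fails if it takes over 96 s, if anything falls off the work surface, if the arm or the gripper's body presses on something with over 40 N, if the wrist force passes 120 N, or if a joint passes its speed limit or range.

## Working session

There is one attempt and no reset: what is moved stays moved. The work goes in short steps, Python scripts to look and compute and a tool call to move; the robot and the scene stay as the last step left them, time stands still between calls to the robot, and variables do not carry over. Pictures are saved under pics/ and viewed, and the job is handed in when it is done.

Besides the shell and the picture viewer there is one more tool, called after "Call:" by a JSON object that holds its "fn" and its "kwargs". send_rows: Moves the arm, as the interface text tells. Its arguments: {"type":"object","properties":{"steps":{"type":"array"},"gripper":{"type":"number"},"force":{"type":"number"}},"required":["steps"]}

```bash
ls; mkdir -p pics; python3 - <<'E'
from rig import *
import cv2,numpy as np
print(get_obs())
for n in("side","top"):
    p,d=camera(n); cv2.imwrite(f"pics/{n}0.png",p[:,:,::-1]); np.savez(f"{n}0.npz",p=p,d=d); print(camera_params(n))
E
```

```text
pics
{'time': 0.0, 'q': array([-1.52350120e+00,  5.28472114e-01,  1.43385515e+00, -6.95068636e-06,
        1.18142604e+00, -1.78492419e-01]), 'joint_velocities': array([ 0.00075264, -0.00023003, -0.00141329,  0.00075109,  0.00125758,
        0.00091397]), 'joint_torque': array([-2.58805580e-03, -4.40050149e+01, -1.76591420e+01,  6.29627192e-02,
        5.82525751e-02, -1.73199574e-04]), 'position': array([ 0.13991816, -0.60840091,  0.22158299]), 'tool_rot': array([ 0.70265282,  0.08042178, -0.7025572 ,  0.07889696]), 'ft_force': array([-0.28238255,  0.34545561, -0.4408717 ]), 'moment': array([-0.01199325, -0.06341967,  0.00226647]), 'grip_width': 0.08679986982538482}
{'intrinsics': array([[541.39211629,   0.        , 289.8011374 ],
       [  0.        , 541.39211629, 213.26721022],
       [  0.        ,   0.        ,   1.        ]]), 'position': array([-0.0260145 ,  0.60390879,  0.89325658]), 'attitude': array([-0.3490198 ,  0.85382317, -0.35919576,  0.14194922])}
{'intrinsics': array([[460.65904421,   0.        , 276.92160313],
       [  0.        , 460.65904421, 200.81560351],
       [  0.        ,   0.        ,   1.        ]]), 'position': array([ 0.37755387, -0.03569894,  1.19379704]), 'attitude': array([-0.69681829,  0.71266609, -0.05763723,  0.05682669])}
```

View pics/top0.png

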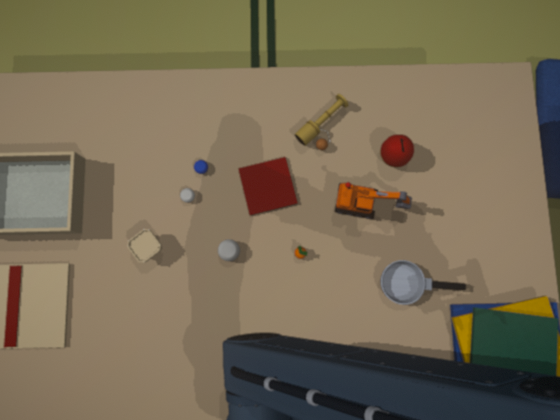

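View pics/side0.png

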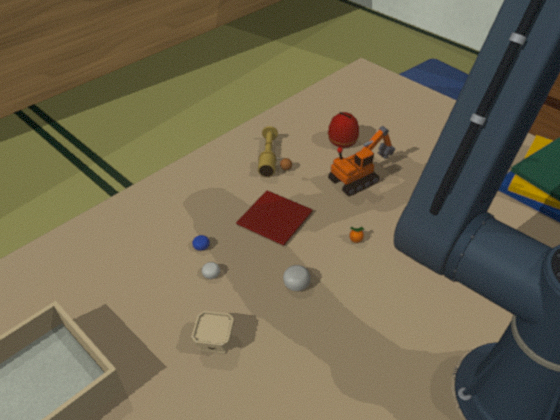

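```bash
cat > h.py <<'E'
import numpy as np,cv2
from scipy.spatial.transform import Rotation as R
from rig import *
def ray(n,uv,z):
    c=camera_params(n);K=c["intrinsics"];M=R.from_quat(c["attitude"]).as_matrix();o=c["position"]
    uv=np.atleast_2d(uv).astype(float)
    d=np.c_[(uv[:,0]-K[0,2])/K[0,0],(uv[:,1]-K[1,2])/K[1,1],np.ones(len(uv))]@M.T
    return o+d*((z-o[2])/d[:,2])[:,None]
def cloud(n,d):
    c=camera_params(n);K=c["intrinsics"];M=R.from_quat(c["attitude"]).as_matrix()
    v,u=np.mgrid[:d.shape[0],:d.shape[1]]
    P=np.stack([(u-K[0,2])/K[0,0]*d,(v-K[1,2])/K[1,1]*d,d],-1)
    P=P@M.T+c["position"]; P[d==0]=np.nan
    return P
def proj(n,p):
    c=camera_params(n);K=c["intrinsics"];M=R.from_quat(c["attitude"]).as_matrix()
    q=(np.atleast_2d(p)-c["position"])@M; q=q@K.T
    return q[:,:2]/q[:,2:]
E
python3 - <<'E'
from h import *
for n in("top","side"):
    f=np.load(f"{n}0.npz");p,d=f["p"],f["d"];P=cloud(n,d)
    hsv=cv2.cvtColor(p,cv2.COLOR_RGB2HSV)
    seeds=dict(top=dict(stand=(145,246),large=(228,250),small=(187,196),orange=(300,254),board=(268,187),blue=(201,167),exc=(357,200),tray=(40,190)),
      side=dict(stand=(213,330),large=(296,278),small=(210,270),orange=(356,235),board=(275,217),blue=(201,242)))[n]
    for k,(u,v) in seeds.items():
        print(n,k,"hsv",hsv[v,u],"P",P[v,u].round(4))
    for (u,v) in [(100,140),(330,270)]: print("table",P[v,u].round(4),hsv[v,u])
    im=cv2.resize(p[120:290,100:340],None,fx=3.3,fy=3.3,interpolation=cv2.INTER_CUBIC) if n=="top" else cv2.resize(p[170:370,170:400],None,fx=3,fy=3,interpolation=cv2.INTER_CUBIC)
    im=np.clip(im.astype(float)*1.5,0,255).astype(np.uint8)
    cv2.imwrite(f"pics/{n}0z.png",im[:,:,::-1])
E
```

```text
top stand hsv [ 20  71 166] P [0.459  0.292  0.0434]
top large hsv [ 30   6 139] P [0.4451 0.0865 0.032 ]
top small hsv [ 30   7 155] P [0.5865 0.1922 0.0243]
top orange hsv [ 16 210 125] P [ 0.4313 -0.0943  0.0266]
top board hsv [  2 201  94] P [ 0.6081 -0.0167  0.0104]
top blue hsv [113 176 138] P [0.6634 0.1572 0.0199]
top exc hsv [ 13 224 140] P [ 0.5542 -0.2319  0.0985]
top tray hsv [ 42  18 144] P [0.6117 0.5742 0.0201]
table [ 0.7505  0.434  -0.0055] [ 18  73 146]
table [ 0.39   -0.171   0.0025] [ 17  75 149]
side stand hsv [ 21  73 174] P [0.4602 0.2973 0.0403]
side large hsv [ 30  16 148] P [0.439  0.0987 0.0341]
side small hsv [ 34  12 167] P [0.5875 0.201  0.0211]
side orange hsv [ 16 255 186] P [ 0.4325 -0.0851  0.0264]
side board hsv [  2 177  95] P [ 0.6094 -0.0097  0.0114]
side blue hsv [113 171 140] P [0.661  0.1649 0.0223]
table [ 1.6676 -0.0999 -0.3767] [ 28 104 123]
table [0.4194 0.0143 0.0033] [ 18  72 152]
```

View pics/top0z.png

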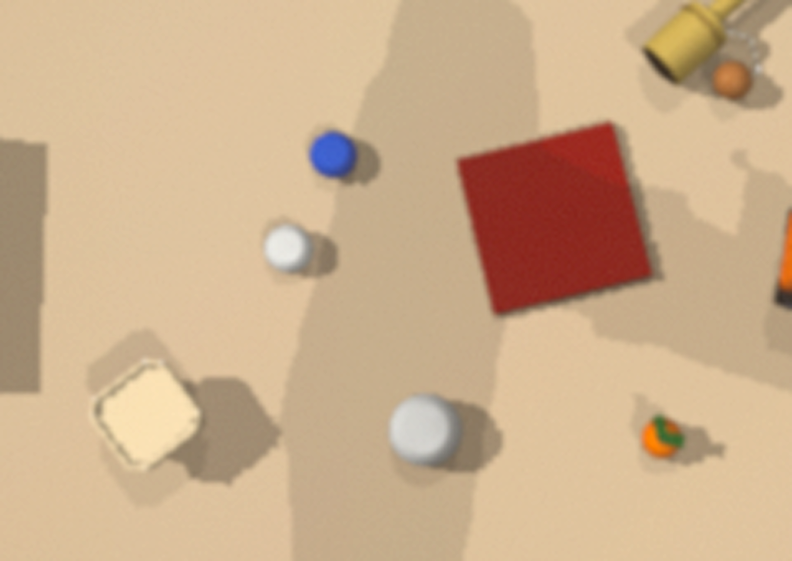

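View pics/side0z.png

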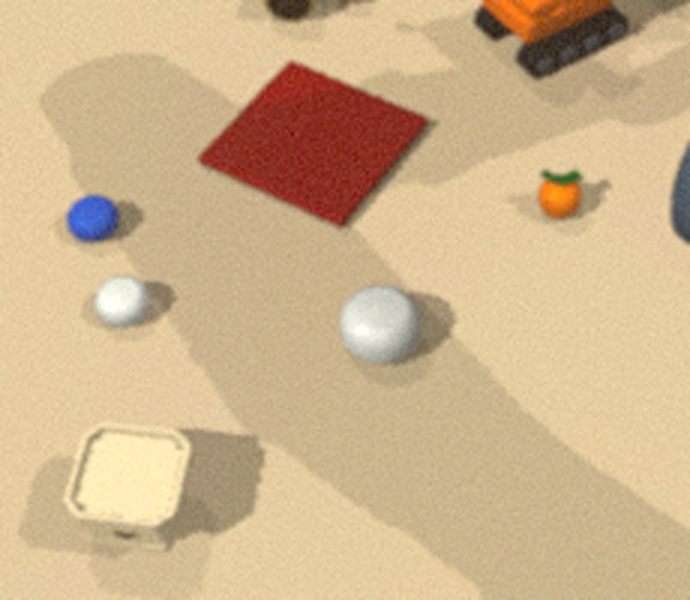

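```bash
cat >> h.py <<'E'
def blob(m,near,r=40):
    n,l,s,c=cv2.connectedComponentsWithStats(m.astype(np.uint8))
    best=None
    for i in range(1,n):
        if s[i,4]<25: continue
        dd=np.hypot(*(c[i]-near))
        if dd<r and (best is None or dd<best[0]): best=(dd,i)
    return None if best is None else (l==best[1])
def cen(m):
    v,u=np.nonzero(m);return np.array([u.mean(),v.mean()])
E
python3 - <<'E'
from h import *
S=dict(top=dict(stand=(145,246),large=(228,250),small=(187,196),orange=(300,254),board=(268,187)),
      side=dict(stand=(213,330),large=(296,278),small=(210,270),orange=(356,235),board=(275,217)))
for n in("top","side"):
    f=np.load(f"{n}0.npz");p,d=f["p"],f["d"];P=cloud(n,d)
    hsv=cv2.cvtColor(p,cv2.COLOR_RGB2HSV).astype(int);H,s,V=hsv[...,0],hsv[...,1],hsv[...,2]
    for k,zm in (("large",.017),("small",.0115)):
        m=blob((s<42)&(V>60),S[n][k]); 
        print(n,k,m.sum(),ray(n,cen(m),zm)[0].round(4), "eqdiam", [ (np.ptp(ray(n,np.argwhere(m)[:,::-1],zm),axis=0)*1e3).round(1)])
    m=blob((s>160)&(H>8)&(H<24),S[n]["orange"]); print(n,"orange only",m.sum(),ray(n,cen(m),.0145)[0].round(4))
    m2=blob((s>120)&(H>8)&(H<90)&(V>20),S[n]["orange"]); print(n,"orange+leaf",m2.sum(),ray(n,cen(m2),.017)[0].round(4))
    v,u=np.nonzero(m);print("  depth extents",np.nanmax(P[m][:,2]).round(4))
    g=blob((H>35)&(H<90)&(s>80)&(V>15),S[n]["orange"],15)
    if g is not None: print("  leaf",g.sum(),ray(n,cen(g),.032)[0].round(4))
    m=blob((s>120)&((H<7)|(H>173))&(V>40),S[n]["board"])
    c,_=cv2.findContours(m.astype(np.uint8),0,1);c=max(c,key=len)[:,0]
    if n=="side":pass
    w=ray(n,c,.010)[:,:2]
    rr=cv2.minAreaRect((w*1000).astype(np.float32));print(n,"board",rr)
    zz=cv2.medianBlur(np.nan_to_num(P[...,2]).astype(np.float32),5)
    m=blob(zz>.028,S[n]["stand"])
    c,_=cv2.findContours(m.astype(np.uint8),0,1);c=max(c,key=len)[:,0]
    w=ray(n,c,.044)[:,:2]
    print(n,"stand",cv2.minAreaRect((w*1000).astype(np.float32)), ray(n,cen(m),.044)[0].round(4),np.median(P[m][:,2]))
    # colour edges
    print("tbl z", np.nanmedian(P[240:290,60:110,2]) if n=="top" else np.nanmedian(P[300:320,330:360,2]))
E
```

```text
top large 375 [0.4463 0.0873 0.017 ] eqdiam [array([53.5, 53.5,  0. ])]
top small 164 [0.5919 0.1952 0.0115] eqdiam [array([34.7, 36.6,  0. ])]
top orange only 58 [ 0.4327 -0.091   0.0145]
top orange+leaf 122 [ 0.4358 -0.0942  0.017 ]
  depth extents 0.0341
  leaf 28 [ 0.4386 -0.0992  0.032 ]
top board ((612.2327880859375, -15.456954956054688), (127.66622924804688, 127.93143463134766), 12.833564758300781)
top stand ((461.3980712890625, 295.5269470214844), (70.20796203613281, 69.657470703125), 36.66715621948242) [0.4613 0.2957 0.044 ] nan
tbl z -8.66508703449842e-05
side large 546 [0.4487 0.0874 0.017 ] eqdiam [array([60., 62.,  0.])]
side small 237 [0.5938 0.196  0.0115] eqdiam [array([42. , 40.2,  0. ])]
side orange only 133 [ 0.4378 -0.0931  0.0145]
side orange+leaf 179 [ 0.4372 -0.093   0.017 ]
  depth extents 0.0347
  leaf 30 [ 0.4402 -0.098   0.032 ]
side board ((613.209228515625, -11.48577880859375), (129.4705047607422, 131.0063018798828), 13.032577514648438)
side stand ((460.52239990234375, 298.3804931640625), (70.41505432128906, 75.19133758544922), 37.074527740478516) [0.4597 0.2992 0.044 ] nan
tbl z 0.000749225354781613
```

```bash
cat >> h.py <<'E'
def plan(x,y,z,yaw=None,pr=True):
    """yaw: deg of jaw (tool y) in world, exact; None=keep. prints delta in tool frame cm/6deg"""
    o=get_obs();Rm=R.from_quat(o["tool_rot"]).as_matrix()
    cur=np.degrees(np.arctan2(Rm[1,1],Rm[0,1]))
    if yaw is None: yaw=cur
    yy=np.radians(yaw);Y=np.array([np.cos(yy),np.sin(yy),0]);X=np.array([0,0,-1.]);Z=np.cross(X,Y)
    T=np.c_[X,Y,Z]
    rv=R.from_matrix(Rm.T@T).as_rotvec()
    d=Rm.T@(np.array([x,y,z])-o["position"])
    print("t%.2f pos"%o["time"],o["position"].round(4),"jawyaw %.1f"%cur,"grip %.4f"%o["grip_width"],"F",o["ft_force"].round(1),"q1,q6",o["q"][[0,5]].round(2))
    print("  delta cm",(d*100).round(2)," turn units",(np.degrees(rv)/6).round(2))
E
python3 - <<'E'
from h import *
plan(.45,-.2,.2,None)
o=get_obs();print(R.from_quat(o["tool_rot"]).as_matrix().round(3))
E
```

```text
t0.10 pos [ 0.1399 -0.6085  0.2217] jawyaw -77.1 grip 0.0871 F [-0.7 -0.4  0.2] q1,q6 [-1.52 -0.18]
  delta cm [  2.24 -32.86 -39.36]  turn units [-0.   -0.    0.02]
[[-0.     0.224 -0.975]
 [ 0.002 -0.975 -0.224]
 [-1.    -0.002 -0.   ]]
```

Call:
{"fn": "send_rows", "kwargs": {"steps": [[[0,0,-4,-0.65,0,0],[0,-0.2,-4,-0.65,0,0],[0,-0.2,-4,-0.65,0,0],[0,-0.2,-4,-0.65,0,0],[0,-0.2,-4,-0.65,0,0],[0,-0.2,-4,-0.65,0,0],[0,-0.2,-4,-0.65,0,0],[0,-0.2,-4,-0.65,0,0]]]}}

```text
time: 0.77
position: [0.417, -0.4555, 0.2164]
tool_rot: [-0.653, -0.269, 0.655, -0.267]
ft_force: [0.6, 0.2, -0.6]
grip_width: 0.0872
```

```bash
python3 -c "
from h import *
plan(.4613,.2957,.15,36.8)"
```

```text
t0.77 pos [ 0.417  -0.4555  0.2164] jawyaw -45.5 grip 0.0872 F [ 0.6  0.2 -0.6] q1,q6 [-1.01 -0.21]
  delta cm [  6.77 -50.41 -55.85]  turn units [-13.71  -0.02   0.04]
```

Call:
{"fn": "send_rows", "kwargs": {"steps": [[[0,-0.4,-4,-0.67,0,0],[0,-0.4,-4,-0.67,0,0],[0,-0.4,-4,-0.67,0,0],[0,-0.4,-4,-0.67,0,0],[0,-0.4,-4,-0.67,0,0],[0,-0.4,-4,-0.67,0,0],[0,-0.4,-4,-0.67,0,0],[0,-0.4,-4,-0.67,0,0]]]}}

```text
time: 1.43
position: [0.5582, -0.1585, 0.2126]
tool_rot: [-0.548, -0.448, 0.548, -0.445]
ft_force: [0.5, -0.4, -0.3]
grip_width: 0.0867
```

Call:
{"fn": "send_rows", "kwargs": {"steps": [[[0,-0.2,-4,-0.67,0,0],[0,-0.2,-4,-0.67,0,0],[0,-0.2,-4,-0.67,0,0],[0,-0.2,-4,-0.67,0,0],[0,-0.2,-4,-0.67,0,0],[0,-0.2,-4,-0.67,0,0],[0,-0.2,-4,-0.67,0,0],[0,0,-4,-0.67,0,0]]]}}

```text
time: 2.1
position: [0.5269, 0.1693, 0.2109]
tool_rot: [0.395, 0.589, -0.394, 0.585]
ft_force: [0.7, -0.4, 0.1]
grip_width: 0.0871
```

```bash
python3 -c "
from h import *
plan(.4613,.2957,.1,36.8)"
```

```text
t2.10 pos [0.5269 0.1693 0.2109] jawyaw 22.2 grip 0.0871 F [ 0.7 -0.4  0.1] q1,q6 [ 0.11 -0.28]
  delta cm [ 11.17  -1.29 -14.12]  turn units [-2.44 -0.05  0.01]
```

Call:
{"fn": "send_rows", "kwargs": {"steps": [[[0,-0.4,-3.6,-0.6,0,0],[1,-0.4,-3.6,-0.6,0,0],[2,-0.3,-3,-0.6,0,0],[3,0,-3,-0.6,0,0],[3,0,-1,0,0,0],[2,0,0,0,0,0]]]}}

```text
time: 2.6
position: [0.4466, 0.3038, 0.1037]
tool_rot: [0.315, 0.635, -0.305, 0.637]
ft_force: [-0.3, 0.1, 0.5]
grip_width: 0.087
```

```bash
python3 - <<'E'
from h import *
plan(.4613,.2957,.1,36.8)
for n in("top","side"):
    p,d=camera(n); cv2.imwrite(f"pics/{n}1.png",p[:,:,::-1]); np.savez(f"{n}1.npz",p=p,d=d)
a=cv2.imread("pics/top1.png")[170:320,70:230];b=cv2.imread("pics/side1.png")[180:400,110:345]
cv2.imwrite("pics/c1.png",np.hstack([cv2.resize(a,(400,375)),cv2.resize(b,(400,375))]))
E
```

```text
t2.60 pos [0.4466 0.3038 0.1037] jawyaw 38.0 grip 0.0870 F [-0.3  0.1  0.5] q1,q6 [ 0.39 -0.28]
  delta cm [0.38 0.65 1.55]  turn units [ 0.21 -0.04 -0.13]
```

View pics/c1.png

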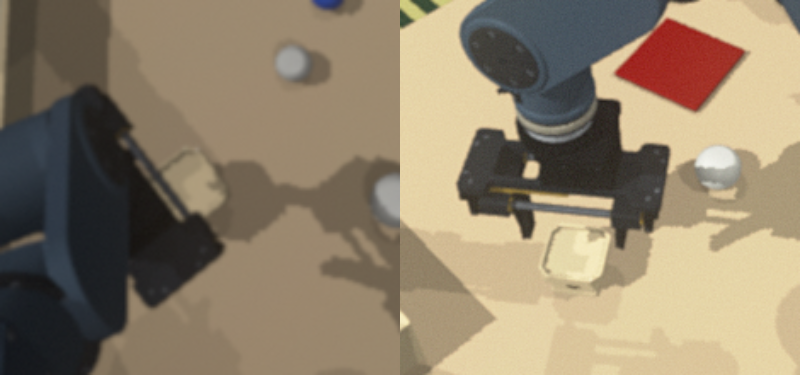

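```bash
python3 - <<'E'
from h import *
o=get_obs();Rm=R.from_quat(o["tool_rot"]).as_matrix();p=o["position"]
for s in(-1,1):
    for w in(0,1): print(s,w,proj("side",p+Rm[:,1]*s*(.0435+.015*w)).round(1))
b=cv2.imread("pics/side1.png")[290:360,160:270];cv2.imwrite("pics/c1b.png",cv2.resize(b,None,fx=7,fy=7,interpolation=cv2.INTER_CUBIC))
E
```

```text
-1 0 [[237.6 318.9]]
-1 1 [[246.2 319.8]]
1 0 [[188.5 313.9]]
1 1 [[180.1 313. ]]
```

View pics/c1b.png

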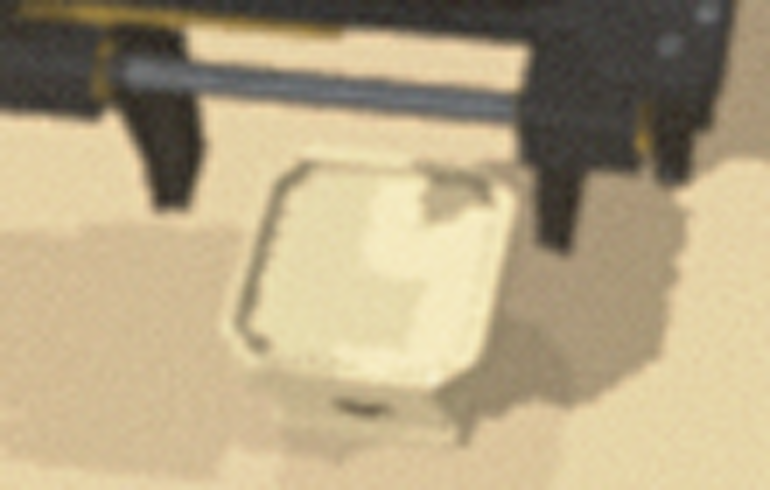

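Call:
{"fn": "send_rows", "kwargs": {"steps": [[[1,0.6,1.5,0.2,0,-0.1],[2,0,0,0,0,0],[0.5,0,0,0,0,0]]]}}

```text
time: 2.95
position: [0.4628, 0.294, 0.0693]
tool_rot: [0.318, 0.633, -0.316, 0.631]
ft_force: [0.2, 0.1, 0.2]
grip_width: 0.0865
```

```bash
python3 -c "
from h import *
plan(.4613,.2957,.021,36.8)"
```

```text
t2.95 pos [0.4628 0.294  0.0693] jawyaw 36.7 grip 0.0865 F [0.2 0.1 0.2] q1,q6 [ 0.36 -0.28]
  delta cm [ 4.83 -0.02 -0.21]  turn units [-0.02 -0.03 -0.01]
```

Call:
{"fn": "send_rows", "kwargs": {"steps": [[[1.5,0,-0.2,0,0,0],[1.5,0,0,0,0,0],[1.2,0,0,0,0,0],[0.5,0,0,0,0,0],[0.1,0,0,0,0,0]]]}}

```text
time: 3.37
position: [0.4682, 0.2949, 0.0243]
tool_rot: [0.322, 0.63, -0.316, 0.633]
ft_force: [-0.9, 0.3, -0.1]
grip_width: 0.0868
```

Call:
{"fn": "send_rows", "kwargs": {"steps": [[[0,0,0,0,0,0],[0,0,0,0,0,0],[0,0,0,0,0,0],[0,0,0,0,0,0],[0,0,0,0,0,0],[0,0,0,0,0,0]]], "gripper": 1, "force": 15}}

```text
time: 3.87
position: [0.4698, 0.2952, 0.0274]
tool_rot: [0.323, 0.629, -0.315, 0.634]
ft_force: [-0.8, -0.6, -1.8]
grip_width: 0.0678
```

```bash
python3 -c "
from h import *
plan(.4613,.2957,.021,36.8);print(get_obs()['moment'])"
```

```text
t3.87 pos [0.4698 0.2952 0.0274] jawyaw 36.4 grip 0.0678 F [-0.8 -0.6 -1.8] q1,q6 [ 0.36 -0.28]
  delta cm [ 0.63 -0.66 -0.55]  turn units [-0.07  0.01 -0.13]
[-0.00988199 -0.09797568  0.00831588]
```

Call:
{"fn": "send_rows", "kwargs": {"steps": [[[0,0,0,0,0,0],[0,0,0,0,0,0],[0,0,0,0,0,0],[0,0,0,0,0,0]]], "gripper": 0}}

```text
time: 4.2
position: [0.4703, 0.2956, 0.0281]
tool_rot: [0.323, 0.628, -0.314, 0.634]
ft_force: [1.0, 0.4, -0.5]
grip_width: 0.0844
```

```bash
python3 - <<'E'
from h import *
plan(.4613,.2957,.021,36.8)
p,d=camera("side"); cv2.imwrite(f"pics/side2.png",p[:,:,::-1])
plan(.4613,.2957,.021,36.8)
b=p[270:370,150:280,::-1];cv2.imwrite("pics/c2b.png",cv2.resize(b,None,fx=6,fy=6,interpolation=cv2.INTER_CUBIC))
E
```

```text
t4.20 pos [0.4703 0.2956 0.0281] jawyaw 36.4 grip 0.0844 F [ 1.   0.4 -0.5] q1,q6 [ 0.36 -0.28]
  delta cm [ 0.7  -0.73 -0.55]  turn units [-0.06  0.01 -0.15]
t4.25 pos [0.4703 0.2956 0.028 ] jawyaw 36.4 grip 0.0852 F [-0.2 -0.2  0.3] q1,q6 [ 0.36 -0.28]
  delta cm [ 0.69 -0.73 -0.55]  turn units [-0.06  0.01 -0.14]
```

View pics/c2b.png

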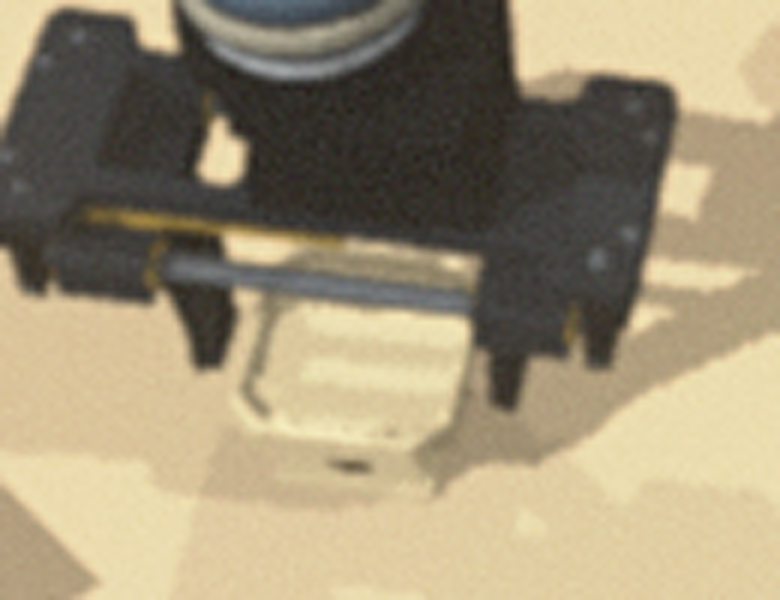

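Call:
{"fn": "send_rows", "kwargs": {"steps": [[[0.4,0,-0.4,0,0,-0.15],[0.3,0,-0.1,0,0,0],[0.1,0,0,0,0,0]]]}}

```text
time: 4.5
position: [0.4674, 0.3001, 0.0197]
tool_rot: [0.318, 0.631, -0.319, 0.631]
ft_force: [0.0, -0.3, 1.1]
grip_width: 0.0868
```

```bash
python3 -c "
from h import *
plan(.4613,.2957,.021,36.6)"
```

```text
t4.50 pos [0.4674 0.3001 0.0197] jawyaw 36.4 grip 0.0868 F [ 0.  -0.3  1.1] q1,q6 [ 0.37 -0.26]
  delta cm [-0.13 -0.76 -0.01]  turn units [-0.03  0.01  0.01]
```

Call:
{"fn": "send_rows", "kwargs": {"steps": [[[0,0,0,0,0,0],[0,0,0,0,0,0],[0,0,0,0,0,0],[0,0,0,0,0,0],[0,0,0,0,0,0],[0,0,0,0,0,0]]], "gripper": 1, "force": 20}}

```text
time: 5.0
position: [0.4667, 0.3001, 0.0186]
tool_rot: [0.317, 0.631, -0.32, 0.631]
ft_force: [0.2, 0.9, -0.4]
grip_width: 0.0679
```

```bash
python3 -c "
from h import *
plan(.4613,.2957,.021,36.6)"
```

```text
t5.00 pos [0.4667 0.3001 0.0186] jawyaw 36.4 grip 0.0679 F [ 0.2  0.9 -0.4] q1,q6 [ 0.37 -0.26]
  delta cm [-0.24 -0.7   0.04]  turn units [-0.03  0.01  0.03]
```

Call:
{"fn": "send_rows", "kwargs": {"steps": [[[-1,0,0,0,0,0],[-2,0,0,0,0,0],[-3,0,0,0,0,0],[-3,0,0,0,0,0],[-2,0,1,0.3,0,0],[0,0,2,0.4,0,0],[0,0.5,3,0.4,0,0],[0,0.5,3,0.4,0,0]]]}}

```text
time: 5.67
position: [0.5192, 0.2311, 0.1376]
tool_rot: [0.364, 0.606, -0.369, 0.603]
ft_force: [0.6, 1.4, -0.9]
grip_width: 0.0678
```

```bash
python3 -c "
from h import *
plan(.612,-.0155,.12,12.9)"
```

```text
t5.67 pos [0.5192 0.2311 0.1376] jawyaw 27.6 grip 0.0678 F [ 0.6  1.4 -0.9] q1,q6 [ 0.22 -0.26]
  delta cm [ 1.78 -3.17 26.15]  turn units [2.44 0.01 0.07]
```

Call:
{"fn": "send_rows", "kwargs": {"steps": [[[0,0,3.3,0.3,0,0],[0,0,3.5,0.3,0,0],[0,0,3.5,0.3,0,0],[0,0,3.5,0.3,0,0],[0,0,3.5,0.3,0,0],[0,0,3.5,0.3,0,0],[0,0,3,0.3,0,0],[0,0,1,0.3,0,0]]]}}

```text
time: 6.33
position: [0.6177, -0.0123, 0.1459]
tool_rot: [0.443, 0.549, -0.443, 0.553]
ft_force: [0.9, 0.2, -0.3]
grip_width: 0.0677
```

Call:
{"fn": "send_rows", "kwargs": {"steps": [[[0,0,0,0,0,0]]]}}

```text
time: 6.42
position: [0.6183, -0.0151, 0.1464]
tool_rot: [0.444, 0.547, -0.444, 0.553]
ft_force: [-1.0, 0.6, -0.9]
grip_width: 0.0675
```

```bash
python3 - <<'E'
from h import *
plan(.612,-.0155,.07,12.9)
for n in("top","side"):
    p,d=camera(n); cv2.imwrite(f"pics/{n}3.png",p[:,:,::-1]); np.savez(f"{n}3.npz",p=p,d=d)
plan(.612,-.0155,.07,12.9)
a=cv2.imread("pics/top3.png")[120:260,190:350];b=cv2.imread("pics/side3.png")[100:280,170:376]
cv2.imwrite("pics/c3.png",np.hstack([cv2.resize(a,(400,350)),cv2.resize(b,(400,350))]))
E
```

```text
t6.42 pos [ 0.6183 -0.0151  0.1464] jawyaw 12.1 grip 0.0675 F [-1.   0.6 -0.9] q1,q6 [-0.2  -0.41]
  delta cm [ 7.64 -0.66 -0.14]  turn units [-0.13  0.06 -0.04]
t6.52 pos [ 0.6173 -0.0124  0.1462] jawyaw 12.3 grip 0.0680 F [-0.8  0.2 -1. ] q1,q6 [-0.2  -0.41]
  delta cm [ 7.62 -0.62  0.15]  turn units [-0.09  0.05 -0.04]
```

View pics/c3.png

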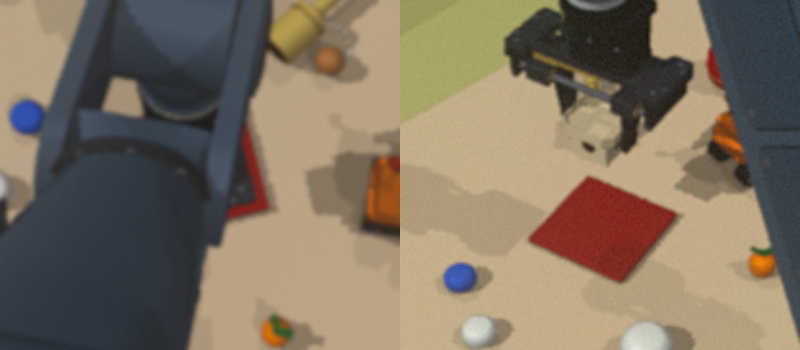

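Call:
{"fn": "send_rows", "kwargs": {"steps": [[[1.5,-0.6,0,-0.1,0.05,0],[2.5,0,0,0,0,0],[2.5,0,0,0,0,0],[1,0,0,0,0,0]]]}}

```text
time: 6.85
position: [0.6116, -0.006, 0.074]
tool_rot: [0.441, 0.553, -0.435, 0.557]
ft_force: [-1.2, 0.8, -1.3]
grip_width: 0.0677
```

```bash
python3 - <<'E'
from h import *
plan(.612,-.0155,.045,12.9)
p,d=camera("side"); cv2.imwrite(f"pics/side4.png",p[:,:,::-1])
plan(.612,-.0155,.045,12.9)
b=p[150:260,220:340,::-1]
cv2.imwrite("pics/c4.png",cv2.resize(b,None,fx=5,fy=5,interpolation=cv2.INTER_CUBIC))
E
```

```text
t6.85 pos [ 0.6116 -0.006   0.074 ] jawyaw 13.5 grip 0.0677 F [-1.2  0.8 -1.3] q1,q6 [-0.19 -0.43]
  delta cm [ 2.9  -0.21  0.93]  turn units [ 0.1  -0.01 -0.1 ]
t6.90 pos [ 0.611  -0.0056  0.073 ] jawyaw 13.5 grip 0.0679 F [-1.1  0.2 -1.6] q1,q6 [-0.19 -0.43]
  delta cm [ 2.8  -0.15  0.99]  turn units [ 0.1  -0.02 -0.08]
```

View pics/c4.png

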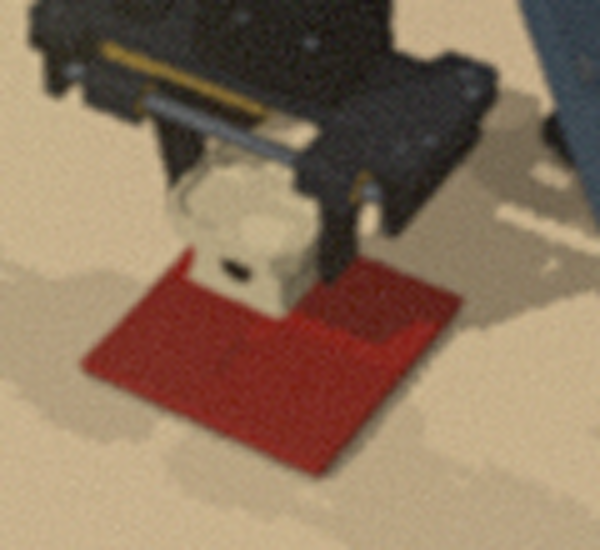

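Call:
{"fn": "send_rows", "kwargs": {"steps": [[[1,-0.1,0.9,0.1,0,-0.1],[1,0,0.1,0,0,0],[0.5,0,0,0,0,0],[0,0,0,0,0,0]]]}}

```text
time: 7.23
position: [0.6129, -0.0127, 0.0475]
tool_rot: [0.439, 0.555, -0.44, 0.553]
ft_force: [0.4, -0.2, -1.0]
grip_width: 0.0679
```

```bash
python3 - <<'E'
from h import *
plan(.612,-.0155,.031,12.9)
p,d=camera("side"); cv2.imwrite(f"pics/side5.png",p[:,:,::-1])
plan(.612,-.0155,.031,12.9)
b=p[150:260,220:340,::-1]
cv2.imwrite("pics/c5.png",cv2.resize(b,None,fx=5,fy=5,interpolation=cv2.INTER_CUBIC))
E
```

```text
t7.23 pos [ 0.6129 -0.0127  0.0475] jawyaw 13.2 grip 0.0679 F [ 0.4 -0.2 -1. ] q1,q6 [-0.2  -0.43]
  delta cm [ 1.65 -0.14  0.25]  turn units [ 0.05 -0.02  0.02]
t7.28 pos [ 0.613  -0.0127  0.048 ] jawyaw 13.2 grip 0.0677 F [ 0.4 -0.6 -1.1] q1,q6 [-0.2  -0.43]
  delta cm [ 1.7  -0.16  0.25]  turn units [ 0.05 -0.01  0.02]
```

View pics/c5.png

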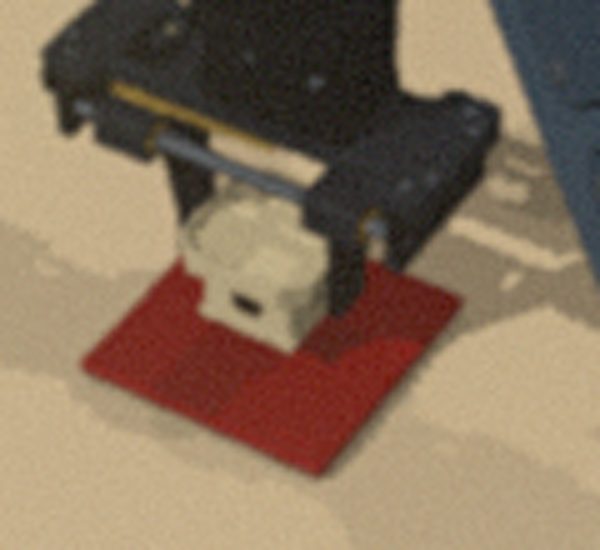

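Call:
{"fn": "send_rows", "kwargs": {"steps": [[[0.6,-0.1,0.25,0.05,0,0],[0.6,0,0,0,0,0],[0.2,0,0,0,0,0],[0,0,0,0,0,0]]]}}

```text
time: 7.62
position: [0.6143, -0.0162, 0.0347]
tool_rot: [0.442, 0.552, -0.441, 0.553]
ft_force: [-0.5, 0.3, -0.7]
grip_width: 0.0681
```

```bash
python3 - <<'E'
from h import *
plan(.612,-.0155,.030,12.9)
p,d=camera("side"); cv2.imwrite(f"pics/side6.png",p[:,:,::-1])
plan(.612,-.0155,.030,12.9)
b=p[150:260,220:340,::-1]
cv2.imwrite("pics/c6.png",cv2.resize(b,None,fx=5,fy=5,interpolation=cv2.INTER_CUBIC))
E
```

```text
t7.62 pos [ 0.6143 -0.0162  0.0347] jawyaw 12.8 grip 0.0681 F [-0.5  0.3 -0.7] q1,q6 [-0.21 -0.43]
  delta cm [ 0.47 -0.21 -0.12]  turn units [-0.02  0.   -0.02]
t7.67 pos [ 0.6143 -0.0162  0.0348] jawyaw 12.8 grip 0.0675 F [ 1.2  0.3 -1. ] q1,q6 [-0.21 -0.43]
  delta cm [ 0.48 -0.21 -0.12]  turn units [-0.02  0.   -0.02]
```

View pics/c6.png

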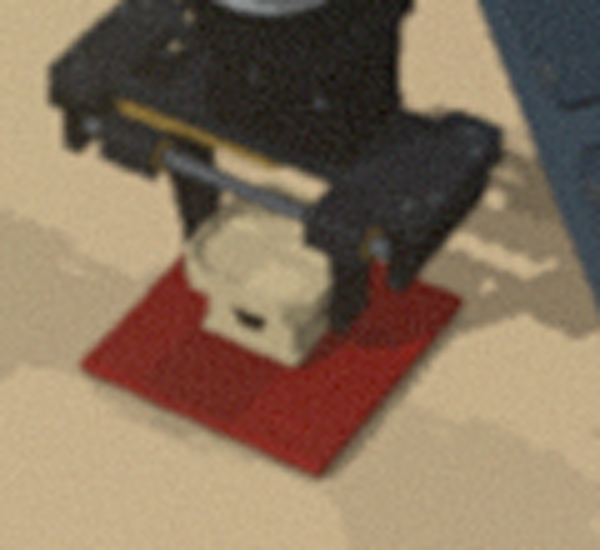

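```bash
cat >> h.py <<'E'
def boardcorners(n):
    f=np.load(f"{n}0.npz");p=f["p"]
    hsv=cv2.cvtColor(cv2.resize(p,None,fx=4,fy=4,interpolation=cv2.INTER_CUBIC),cv2.COLOR_RGB2HSV).astype(int)
    H,s,V=[hsv[...,i] for i in range(3)]
    m=blob((s>125)&((H<8)|(H>172))&(V>55),np.array(dict(top=(268,187),side=(275,217))[n])*4,60)
    c,_=cv2.findContours(m.astype(np.uint8),0,1);c=max(c,key=len)[:,0].astype(np.float32)
    b=cv2.approxPolyDP(cv2.convexHull(c),12,True)[:,0]
    out=[];k=len(b);L=[]
    for i in range(k):
        a,e=b[i],b[(i+1)%k];t=(e-a)/np.linalg.norm(e-a);nn=np.array([-t[1],t[0]])
        s_=(c-a)@t;dd=abs((c-a)@nn);sel=c[(dd<5)&(s_>.12*np.linalg.norm(e-a))&(s_<.88*np.linalg.norm(e-a))]
        L.append(cv2.fitLine(sel,cv2.DIST_HUBER,0,.01,.01)[:,0])
    for i in range(k):
        l1,l2=L[i-1],L[i];A=np.c_[l1[:2],-l2[:2]];tt=np.linalg.solve(A,l2[2:]-l1[2:]);out.append(l1[2:]+tt[0]*l1[:2])
    return (np.array(out)+.5)/4-.5
E
python3 - <<'E'
from h import *
for n in("top","side"):
    c=boardcorners(n);w=ray(n,c,.01)[:,:2]*1000
    print(n,c.round(1).tolist());print(w.round(1).tolist(),"cen",w.mean(0).round(1))
    for i in range(4):
        e=w[i]-w[i-1];print(np.linalg.norm(e).round(1),(np.degrees(np.arctan2(e[1],e[0]))%90).round(2))
o=get_obs()
P=o["position"]
c=boardcorners("side");cen=ray("side",c,.01).mean(0)
print("TCP px",(proj("side",P)-[220,150])*5, "board cen px",(proj("side",cen)-[220,150])*5)
# foot corners predicted if centred
a=np.radians(12.9);Rz=np.array([[np.cos(a),-np.sin(a)],[np.sin(a),np.cos(a)]])
F=np.array([[1,1],[-1,1],[-1,-1],[1,-1]])*.0245
for z in(.010,.0155): print(z,((proj("side",np.c_[F@Rz.T+cen[:2],[z]*4])-[220,150])*5).round(0).tolist())
E
```

```text
top [[285.0, 156.5], [297.20001220703125, 203.10000610351562], [249.39999389648438, 214.8000030517578], [238.10000610351562, 168.1999969482422]]
[[689.3, -63.4], [563.9, -91.9], [536.0, 33.0], [660.5, 61.0]] cen [612.4 -15.3]
127.7 13.02
128.6 12.79
127.9 12.57
127.6 12.71
side [[266.3999938964844, 190.10000610351562], [312.1000061035156, 209.5], [283.20001220703125, 244.8000030517578], [235.3000030517578, 222.89999389648438]]
[[691.1, -60.8], [566.3, -89.3], [536.2, 37.5], [661.2, 66.4]] cen [613.7 -11.5]
130.7 13.24
128.0 12.88
130.3 13.36
128.3 13.05
TCP px [[277.20025203 286.34553944]] board cen px [[271.44858263 330.53218076]]
0.01 [[198.0, 343.0], [288.0, 383.0], [344.0, 319.0], [256.0, 280.0]]
0.0155 [[198.0, 334.0], [288.0, 375.0], [344.0, 310.0], [255.0, 272.0]]
```

Call:
{"fn": "send_rows", "kwargs": {"steps": [[[0,0,-0.4,0,0,0],[0.3,0,-0.1,0,0,0],[0.3,0,0,0,0,0],[0,0,0,0,0,0]]]}}

```text
time: 8.0
position: [0.6136, -0.0109, 0.029]
tool_rot: [0.442, 0.552, -0.44, 0.554]
ft_force: [-0.0, 0.1, -1.7]
grip_width: 0.0678
```

```bash
python3 - <<'E'
from h import *
plan(.613,-.0120,.029,12.9)
p,d=camera("side"); cv2.imwrite(f"pics/side7.png",p[:,:,::-1])
plan(.613,-.0120,.029,12.9)
b=p[150:260,220:340,::-1]
cv2.imwrite("pics/c7.png",cv2.resize(b,None,fx=5,fy=5,interpolation=cv2.INTER_CUBIC))
E
```

```text
t8.00 pos [ 0.6136 -0.0109  0.029 ] jawyaw 12.8 grip 0.0678 F [-0.   0.1 -1.7] q1,q6 [-0.2  -0.42]
  delta cm [ 0.   -0.08  0.1 ]  turn units [-0.02  0.01 -0.03]
t8.05 pos [ 0.6137 -0.0109  0.0292] jawyaw 12.8 grip 0.0678 F [-0.3  0.8 -0.7] q1,q6 [-0.2  -0.42]
  delta cm [ 0.02 -0.09  0.09]  turn units [-0.02  0.01 -0.03]
```

View pics/c7.png

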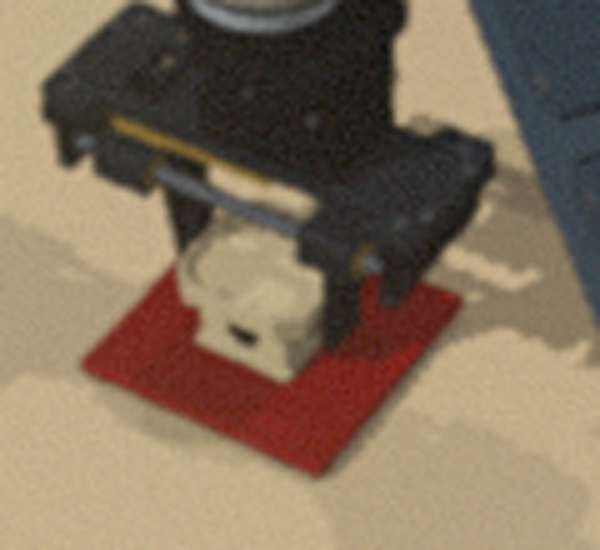

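Call:
{"fn": "send_rows", "kwargs": {"steps": [[[0.15,0,0,0,0,0],[0.1,0,0,0,0,0]]]}}

```text
time: 8.22
position: [0.614, -0.011, 0.0287]
tool_rot: [0.442, 0.552, -0.44, 0.554]
ft_force: [-2.8, 0.2, 7.9]
grip_width: 0.0675
```

Call:
{"fn": "send_rows", "kwargs": {"steps": [[[0,0,0,0,0,0],[0,0,0,0,0,0],[0,0,0,0,0,0],[0,0,0,0,0,0]]], "gripper": 0}}

```text
time: 8.55
position: [0.6151, -0.0112, 0.0299]
tool_rot: [0.442, 0.551, -0.44, 0.555]
ft_force: [0.1, -0.8, -0.2]
grip_width: 0.084
```

```bash
python3 - <<'E'
from h import *
plan(.613,-.0120,.1,12.9)
E
```

```text
t8.55 pos [ 0.6151 -0.0112  0.0299] jawyaw 12.8 grip 0.0840 F [ 0.1 -0.8 -0.2] q1,q6 [-0.2  -0.42]
  delta cm [-7.01 -0.18  0.05]  turn units [-0.01  0.02 -0.06]
```

Call:
{"fn": "send_rows", "kwargs": {"steps": [[[-1,-0.2,0,0,0,0],[-2,0,0,0,0,0],[-3.5,0,0,0,0,0],[-3.5,0,0,0,0,0],[0,-2,-2,0,0,0],[0,-3,-3,0,0,0],[0,-3,-3,0,0,0],[0,-3,-3,0,0,0]]]}}

```text
time: 9.22
position: [0.4889, 0.0674, 0.1368]
tool_rot: [0.448, 0.543, -0.439, 0.559]
ft_force: [-0.6, 1.0, 0.3]
grip_width: 0.0869
```

```bash
python3 - <<'E'
from h import *
plan(.447,.0873,.12,12.9)
for n in("top","side"):
    p,d=camera(n); cv2.imwrite(f"pics/{n}8.png",p[:,:,::-1]); np.savez(f"{n}8.npz",p=p,d=d)
a=cv2.imread("pics/top8.png")[130:290,190:350];b=cv2.imread("pics/side8.png")[150:310,220:380]
cv2.imwrite("pics/c8.png",np.hstack([cv2.resize(a,(400,400),interpolation=2),cv2.resize(b,(400,400),interpolation=2)]))
E
```

```text
t9.22 pos [0.4889 0.0674 0.1368] jawyaw 12.4 grip 0.0869 F [-0.6  1.   0.3] q1,q6 [-0.09 -0.3 ]
  delta cm [ 1.56 -3.71 -2.86]  turn units [-0.09  0.1  -0.24]
```

View pics/c8.png

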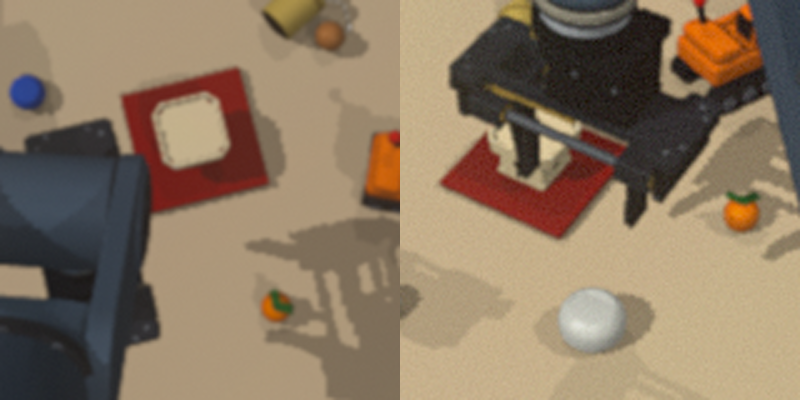

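```bash
cat >> h.py <<'E'
def tray(n,p,near,z=.056,sc=4):
    hsv=cv2.cvtColor(cv2.resize(p,None,fx=sc,fy=sc,interpolation=cv2.INTER_CUBIC),cv2.COLOR_RGB2HSV).astype(int)
    H,s,V=[hsv[...,i] for i in range(3)]
    hull=np.zeros(H.shape,np.uint8);c=boardcorners(n);cc=c.mean(0)
    cv2.fillPoly(hull,[np.int32((cc+(c-cc)*.93)*sc)],1)
    m=blob((hull>0)&(s<140)&(V>70)&(H>8),np.array(near)*sc,60)
    c,_=cv2.findContours(m.astype(np.uint8),0,1);c=max(c,key=len)[:,0]
    w=ray(n,(c+.5)/sc-.5,z)[:,:2]*1000
    return m,cv2.minAreaRect(w.astype(np.float32)),ray(n,(cen(m)+.5)/sc-.5,z)[0]*1000
E
python3 - <<'E'
from h import *
p=np.load("top8.npz")["p"]
m,r,c=tray("top",p,(266,182))
print(r,c.round(1), "board",ray("top",boardcorners("top"),.01).mean(0)*1000)
cv2.imwrite("pics/m8.png",m[500:880,880:1280].astype(np.uint8)*255)
E
```

```text
((612.5921630859375, -12.779327392578125), (73.3158187866211, 72.14210510253906), 12.62171745300293) [612.4 -12.6  56. ] board [612.40028377 -15.30179424  10.        ]
```

View pics/m8.png

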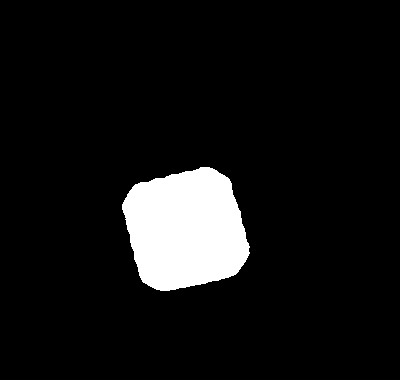

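```bash
python3 - <<'E'
from h import *
p=np.load("top8.npz")["p"].astype(np.float32)
p=cv2.GaussianBlur(p,(3,3),0)
red=p[...,0]/p.sum(-1)
a=np.radians(12.85);ux=np.array([np.cos(a),np.sin(a)]);uy=np.array([-np.sin(a),np.cos(a)])
c0=np.array([.6124,-.0153])
def prof(dirv,perp,offs,z):
    t=np.arange(-.08,.0801,.0005);acc=0
    for o in offs:
        q=c0+np.outer(t,dirv)+perp*o
        uv=proj("top",np.c_[q,np.full(len(q),z)]).astype(np.float32)
        acc=acc+cv2.remap(red,uv[:,0].reshape(1,-1),uv[:,1].reshape(1,-1),cv2.INTER_CUBIC)[0]
    return t,acc/len(offs)
def cross(t,v,th):
    i=np.nonzero(np.diff(np.sign(v-th)))[0]
    return [(float(((t[j]+(th-v[j])/(v[j+1]-v[j])*(t[j+1]-t[j]))*1000).round(1)),"up" if v[j+1]>v[j] else "dn") for j in i]
for nm,d,pe in(("x",ux,uy),("y",uy,ux)):
    for z,offs in((.010,np.r_[-.055:-.045:5j]),(.010,np.r_[.045:.055:5j]),(.010,np.r_[-.012:.012:7j]),(.056,np.r_[-.012:.012:7j])):
        t,v=prof(d,pe,offs,z);print(nm,z,offs[0].round(3),v.min().round(2),v.max().round(2),cross(t,v,(np.percentile(v,10)+np.percentile(v,85))/2))
E
```

```text
x 0.01 -0.055 0.38 0.65 [(-63.5, 'up'), (63.1, 'dn')]
x 0.01 0.045 0.39 0.68 [(-63.5, 'up'), (62.8, 'dn')]
x 0.01 -0.012 0.38 0.66 [(-63.9, 'up'), (-28.7, 'dn'), (49.3, 'up'), (63.2, 'dn')]
x 0.056 -0.012 0.38 0.66 [(-70.6, 'up'), (-36.7, 'dn'), (38.2, 'up'), (51.7, 'dn')]
y 0.01 -0.055 0.3 0.68 [(-62.2, 'up'), (59.5, 'dn')]
y 0.01 0.045 0.39 0.67 [(-63.0, 'up'), (63.0, 'dn')]
y 0.01 -0.012 0.34 0.67 [(-62.9, 'up'), (-36.8, 'dn'), (39.2, 'up'), (60.4, 'dn')]
y 0.056 -0.012 0.36 0.67 [(-59.3, 'up'), (-34.1, 'dn'), (39.1, 'up'), (61.8, 'dn')]
```

Call:
{"fn": "send_rows", "kwargs": {"steps": [[[0.5,-2,-1.5,0,0,-0.1],[0.5,-2,-1.5,0,0,-0.1],[0.5,0,0,0,0,0],[0,0,0,0,0,0]]]}}

```text
time: 9.65
position: [0.4332, 0.0918, 0.1224]
tool_rot: [0.438, 0.552, -0.444, 0.553]
ft_force: [0.8, 0.2, -1.0]
grip_width: 0.087
```

```bash
python3 - <<'E'
from h import *
plan(.447,.0873,.08,12.9)
for n in("top","side"):
    p,d=camera(n); cv2.imwrite(f"pics/{n}9.png",p[:,:,::-1]); np.savez(f"{n}9.npz",p=p,d=d)
a=cv2.imread("pics/top9.png")[130:290,190:350];b=cv2.imread("pics/side9.png")[150:310,200:360]
cv2.imwrite("pics/c9.png",np.hstack([cv2.resize(a,(400,400),interpolation=2),cv2.resize(b,(400,400),interpolation=2)]))
E
```

```text
t9.65 pos [0.4332 0.0918 0.1224] jawyaw 12.8 grip 0.0870 F [ 0.8  0.2 -1. ] q1,q6 [-0.04 -0.25]
  delta cm [4.24 1.26 0.71]  turn units [-0.02  0.07  0.05]
```

View pics/c9.png

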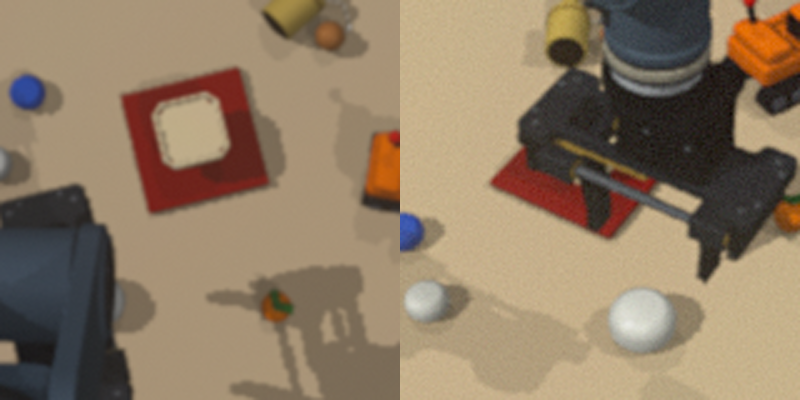

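```bash
cat > prof.py <<'E'
from h import *
def run(n,p,c0,zs,tg,yaw=12.85,ext=.085):
    g=p[...,1].astype(np.float32)
    a=np.radians(yaw);ux=np.array([np.cos(a),np.sin(a)]);uy=np.array([-np.sin(a),np.cos(a)])
    for nm,d,pe in(("x",ux,uy),("y",uy,ux)):
        for z,offs in zs:
            t=np.arange(-ext,ext,.0005);acc=[]
            for o in offs:
                q=c0+np.outer(t,d)+pe*o
                uv=proj(n,np.c_[q,np.full(len(q),z)]).astype(np.float32)
                acc.append(cv2.remap(g,uv[:,0].reshape(1,-1),uv[:,1].reshape(1,-1),cv2.INTER_CUBIC)[0])
            v=cv2.GaussianBlur(np.mean(acc,0).reshape(1,-1),(0,0),2)[0];gr=np.gradient(v)
            res=[]
            for i in range(2,len(gr)-2):
                if abs(gr[i])>=abs(gr[i-1]) and abs(gr[i])>abs(gr[i+1]) and abs(gr[i])>tg: res.append((round(t[i]*1e3,1),round(float(gr[i]),1)))
            print(n,nm,z,round(float(offs[0]),3),res)
E
python3 - <<'E'
from prof import *
p=np.load("top9.npz")["p"]
run("top",p,np.array([.6124,-.0153]),[(.010,np.r_[-.058:-.045:5j]),(.010,np.r_[.045:.058:5j]),(.056,np.r_[-.018:.018:9j])],2.5)
p=np.load("top0.npz")["p"]
run("top",p,np.array([.6124,-.0153]),[(.010,np.r_[-.05:.05:15j])],2.5)
E
```

```text
top x 0.01 -0.058 [(np.float64(-66.0), -6.1), (np.float64(65.0), 7.9)]
top x 0.01 0.045 [(np.float64(-66.0), -6.4), (np.float64(65.0), 7.7)]
top x 0.056 -0.018 [(np.float64(-72.5), -6.4), (np.float64(-33.5), 9.6), (np.float64(29.0), -3.6), (np.float64(37.0), -9.1), (np.float64(53.0), 7.7)]
top y 0.01 -0.058 [(np.float64(-64.0), -5.8), (np.float64(64.5), 8.8)]
top y 0.01 0.045 [(np.float64(-72.5), -3.3), (np.float64(-64.0), -5.8), (np.float64(64.5), 8.6)]
top y 0.056 -0.018 [(np.float64(-60.5), -5.9), (np.float64(-32.5), 10.1), (np.float64(29.0), -3.2), (np.float64(38.0), -9.8), (np.float64(63.5), 8.8)]
top x 0.01 -0.05 [(np.float64(-67.0), -5.2), (np.float64(64.5), 6.8)]
top y 0.01 -0.05 [(np.float64(-72.5), -3.0), (np.float64(-64.0), -4.7), (np.float64(64.5), 6.8)]
```

Call:
{"fn": "send_rows", "kwargs": {"steps": [[[-1,0,2,0,0,0],[-1,0,3.5,0,0,0],[0,0,4,0,0,0],[0,0,4,0,0,0],[0,0,4,0,0,0],[0,0,4,0,0,0],[0,0,2,0,0,0]]]}}

```text
time: 10.33
position: [0.4985, -0.1488, 0.1492]
tool_rot: [0.439, 0.546, -0.441, 0.561]
ft_force: [0.8, -0.3, 0.6]
grip_width: 0.0871
```

```bash
python3 - <<'E'
from prof import *
plan(.447,.0873,.08,12.9)
for n in("top","side"):
    p,d=camera(n); cv2.imwrite(f"pics/{n}10.png",p[:,:,::-1]); np.savez(f"{n}10.npz",p=p,d=d)
a=cv2.imread("pics/top10.png")[130:290,190:350];b=cv2.imread("pics/side10.png")[160:260,220:320]
cv2.imwrite("pics/c10.png",np.hstack([cv2.resize(a,(300,300),interpolation=2),cv2.resize(b,(500,500),interpolation=2)[:300*2][:500]]) if 0 else cv2.resize(b,(600,600),interpolation=2))
p=np.load("side10.npz")["p"]
c0=np.array([.6137,-.0115])
run("side",p,c0,[(.010,np.r_[-.058:-.045:5j]),(.010,np.r_[.045:.058:5j]),(.010,np.r_[-.018:.018:9j]),(.056,np.r_[-.018:.018:9j])],2.5)
run("top",np.load("top10.npz")["p"],np.array([.6124,-.0153]),[(.010,np.r_[-.058:-.045:5j]),(.010,np.r_[.045:.058:5j]),(.056,np.r_[-.018:.018:9j])],2.5)
E
```

```text
t10.33 pos [ 0.4985 -0.1488  0.1492] jawyaw 13.0 grip 0.0871 F [ 0.8 -0.3  0.6] q1,q6 [-0.5  -0.72]
  delta cm [  6.49   0.25 -24.28]  turn units [ 0.02  0.17 -0.1 ]
side x 0.01 -0.058 [(np.float64(-72.0), -5.6), (np.float64(-66.5), -4.5), (np.float64(-13.0), 5.6), (np.float64(-7.0), 6.7), (np.float64(57.0), -5.2), (np.float64(62.5), 3.9)]
side x 0.01 0.045 [(np.float64(-71.5), -5.8), (np.float64(-66.0), -5.6), (np.float64(65.5), 9.7)]
side x 0.01 -0.018 [(np.float64(-72.0), -6.1), (np.float64(-66.5), -5.5), (np.float64(-22.0), 6.5), (np.float64(65.5), 6.1)]
side x 0.056 -0.018 [(np.float64(-37.5), 4.5), (np.float64(-32.0), 6.9), (np.float64(28.5), -5.5), (np.float64(33.5), 4.2)]
side y 0.01 -0.058 [(np.float64(-80.5), -3.6), (np.float64(-67.5), -4.6), (np.float64(67.0), 8.0)]
side y 0.01 0.045 [(np.float64(-4.0), -4.6), (np.float64(3.5), -4.4), (np.float64(67.5), 8.2)]
side y 0.01 -0.018 [(np.float64(6.0), -2.6), (np.float64(12.5), 3.6), (np.float64(25.0), -9.1), (np.float64(67.0), 7.7)]
side y 0.056 -0.018 [(np.float64(44.5), -5.7), (np.float64(61.5), -5.3)]
top x 0.01 -0.058 [(np.float64(-67.5), -6.3), (np.float64(64.5), 8.5)]
top x 0.01 0.045 [(np.float64(-66.0), -7.1), (np.float64(65.0), 8.7)]
top x 0.056 -0.018 [(np.float64(-73.5), -7.1), (np.float64(-34.0), 10.9), (np.float64(29.0), -3.9), (np.float64(37.0), -9.4), (np.float64(53.0), 8.6)]
top y 0.01 -0.058 [(np.float64(-64.0), -5.7), (np.float64(64.5), 9.8)]
top y 0.01 0.045 [(np.float64(-71.5), -4.9), (np.float64(-64.0), -5.3), (np.float64(29.0), -2.5), (np.float64(64.5), 9.6)]
top y 0.056 -0.018 [(np.float64(-67.5), -3.5), (np.float64(-60.5), -5.5), (np.float64(-32.5), 10.3), (np.float64(29.0), -3.5), (np.float64(38.0), -10.9), (np.float64(63.5), 9.8)]
```

View pics/c10.png

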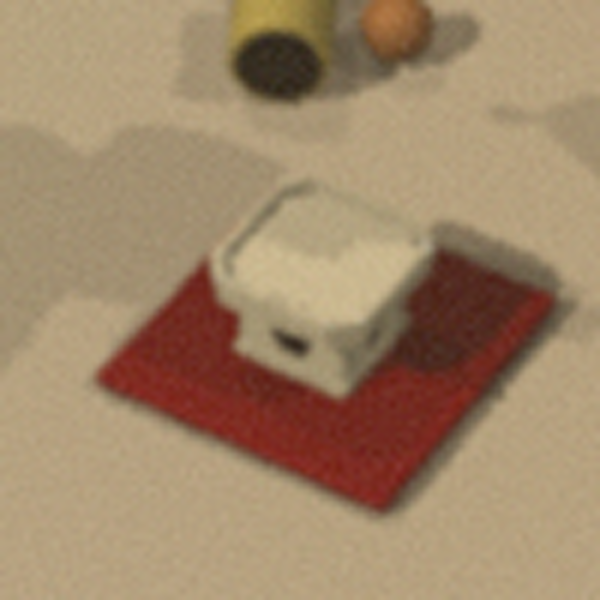

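Call:
{"fn": "send_rows", "kwargs": {"steps": [[[-1,2,-1.5,0,0.1,-0.1],[0,2.5,-2,0,0,0],[0,2.5,-2.5,0,0,0],[0,2.5,-2.5,0,0,0],[1,2,-1.5,0,0,0],[1,2,-0.7,0,0,0],[1,1,0,0,0,0]]]}}

```text
time: 11.02
position: [0.6254, -0.0118, 0.1314]
tool_rot: [0.444, 0.546, -0.444, 0.554]
ft_force: [0.2, -0.7, 0.1]
grip_width: 0.0872
```

```bash
python3 - <<'E'
from h import *
plan(.614,-.011,.065,12.85)
E
```

```text
t11.02 pos [ 0.6254 -0.0118  0.1314] jawyaw 12.2 grip 0.0872 F [ 0.2 -0.7  0.1] q1,q6 [-0.19 -0.4 ]
  delta cm [ 6.63 -1.14 -0.38]  turn units [-0.11  0.08 -0.07]
```

Call:
{"fn": "send_rows", "kwargs": {"steps": [[[1.5,-1.3,-0.1,-0.1,0.1,-0.1],[2,-0.3,0.2,0,0,0],[2,0,0,0,0,0],[0.7,0,0,0,0,0],[0,0,0,0,0,0]]]}}

```text
time: 11.43
position: [0.6126, -0.0152, 0.0646]
tool_rot: [0.439, 0.555, -0.44, 0.552]
ft_force: [0.3, -0.1, -0.3]
grip_width: 0.0867
```

```bash
python3 - <<'E'
from h import *
plan(.614,-.011,.029,12.85)
E
```

```text
t11.43 pos [ 0.6126 -0.0152  0.0646] jawyaw 13.1 grip 0.0867 F [ 0.3 -0.1 -0.3] q1,q6 [-0.21 -0.44]
  delta cm [ 3.56  0.24 -0.37]  turn units [ 0.04 -0.02  0.03]
```

Call:
{"fn": "send_rows", "kwargs": {"steps": [[[1.2,0.2,-0.35,0,0,0],[1.3,0,0,0,0,0],[0.8,0,0,0,0,0],[0.2,0,0,0,0,0]]]}}

```text
time: 11.77
position: [0.6154, -0.0123, 0.0286]
tool_rot: [0.44, 0.553, -0.44, 0.553]
ft_force: [-0.4, 0.7, -1.1]
grip_width: 0.0871
```

```bash
python3 - <<'E'
from h import *
plan(.614,-.011,.029,12.85)
E
```

```text
t11.77 pos [ 0.6154 -0.0123  0.0286] jawyaw 13.0 grip 0.0871 F [-0.4  0.7 -1.1] q1,q6 [-0.2  -0.43]
  delta cm [-0.04 -0.11 -0.16]  turn units [ 0.03 -0.   -0.  ]
```

Call:
{"fn": "send_rows", "kwargs": {"steps": [[[0,-0.1,0,0,0,0],[0,0,0,0,0,0],[0,0,0,0,0,0],[0,0,0,0,0,0],[0,0,0,0,0,0]]], "gripper": 1, "force": 20}}

```text
time: 12.18
position: [0.6149, -0.0127, 0.0289]
tool_rot: [0.44, 0.553, -0.44, 0.554]
ft_force: [-0.5, -0.1, -1.1]
grip_width: 0.0676
```

```bash
python3 - <<'E'
from h import *
plan(.6129,-.0157,.0315,12.85)
E
```

```text
t12.18 pos [ 0.6149 -0.0127  0.0289] jawyaw 13.0 grip 0.0676 F [-0.5 -0.1 -1.1] q1,q6 [-0.2  -0.43]
  delta cm [-0.26 -0.26  0.25]  turn units [ 0.03  0.   -0.01]
```

Call:
{"fn": "send_rows", "kwargs": {"steps": [[[-0.3,0,0,0,0,0],[0,-0.25,0.25,0,0,0],[0,0,0,0,0,0]]]}}

```text
time: 12.43
position: [0.6131, -0.0159, 0.033]
tool_rot: [0.44, 0.553, -0.44, 0.554]
ft_force: [0.1, 0.1, -0.3]
grip_width: 0.0677
```

```bash
python3 - <<'E'
from h import *
plan(.6129,-.0157,.0285,12.85)
E
```

```text
t12.43 pos [ 0.6131 -0.0159  0.033 ] jawyaw 13.0 grip 0.0677 F [ 0.1  0.1 -0.3] q1,q6 [-0.21 -0.44]
  delta cm [ 0.45 -0.02 -0.03]  turn units [ 0.03  0.01 -0.02]
```

Call:
{"fn": "send_rows", "kwargs": {"steps": [[[0.2,0,0,0,0,0],[0.2,0,0,0,0,0],[0.1,0,0,0,0,0]]]}}

```text
time: 12.68
position: [0.6136, -0.0163, 0.0285]
tool_rot: [0.441, 0.552, -0.44, 0.555]
ft_force: [-1.7, 1.1, 9.0]
grip_width: 0.0679
```

```bash
python3 - <<'E'
from h import *
plan(.6129,-.0157,.0285,12.85)
E
```

```text
t12.68 pos [ 0.6136 -0.0163  0.0285] jawyaw 13.0 grip 0.0679 F [-1.7  1.1  9. ] q1,q6 [-0.21 -0.44]
  delta cm [ 0.   -0.05 -0.08]  turn units [ 0.03  0.01 -0.03]
```

Contact made; release, lift, head toward the large cake and check from above.

Call:
{"fn": "send_rows", "kwargs": {"steps": [[[0,0,0,0,0,0],[0,0,0,0,0,0],[0,0,0,0,0,0],[0,0,0,0,0,0]]], "gripper": 0}}

```text
time: 13.02
position: [0.6138, -0.0163, 0.0284]
tool_rot: [0.441, 0.552, -0.44, 0.555]
ft_force: [-0.1, -0.2, 0.3]
grip_width: 0.084
```

Call:
{"fn": "send_rows", "kwargs": {"steps": [[[-1,0,0,0,0,0],[-2,0,0,0,0,0],[-3.5,0,0,0,0,0],[-3,0,0,0,0,0],[0,-2,-2,0,0,0],[0,-3,-3,0,0,0],[0,-3,-3,0,0,0],[0,-3,-3,0,0,0]]]}}

```text
time: 13.68
position: [0.4911, 0.0627, 0.1314]
tool_rot: [0.447, 0.544, -0.438, 0.56]
ft_force: [1.4, 1.3, 0.2]
grip_width: 0.0871
```

Call:
{"fn": "send_rows", "kwargs": {"steps": [[[0,-1.5,-1.5,0,0,-0.1],[0.5,-1,-0.8,0,0,-0.1],[0.5,0,0,0,0,0],[0,0,0,0,0,0]]]}}

```text
time: 14.02
position: [0.4492, 0.0848, 0.1235]
tool_rot: [0.438, 0.552, -0.444, 0.554]
ft_force: [0.1, -0.6, -0.7]
grip_width: 0.0873
```

```bash
python3 - <<'E'
from prof import *
plan(.447,.0873,.08,12.9)
p,d=camera("top");cv2.imwrite("pics/top11.png",p[:,:,::-1])
run("top",p,np.array([.6124,-.0153]),[(.010,np.r_[.045:.058:5j]),(.056,np.r_[-.018:.018:9j])],2.5)
print(tray("top",p,(266,182))[1])
E
```

```text
t14.02 pos [0.4492 0.0848 0.1235] jawyaw 12.9 grip 0.0873 F [ 0.1 -0.6 -0.7] q1,q6 [-0.05 -0.27]
  delta cm [ 4.35 -0.14 -0.33]  turn units [-0.    0.07  0.04]
top x 0.01 0.045 [(np.float64(-66.0), -6.5), (np.float64(65.0), 7.8)]
top x 0.056 -0.018 [(np.float64(-72.5), -6.5), (np.float64(-35.5), 9.9), (np.float64(27.5), -3.3), (np.float64(35.5), -9.5), (np.float64(53.0), 7.8)]
top y 0.01 0.045 [(np.float64(-72.5), -3.3), (np.float64(-64.0), -5.9), (np.float64(64.5), 8.8)]
top y 0.056 -0.018 [(np.float64(-60.5), -6.0), (np.float64(-36.0), 9.9), (np.float64(25.5), -3.4), (np.float64(35.0), -10.1), (np.float64(63.5), 9.0)]
((611.7286987304688, -16.42371368408203), (73.53621673583984, 72.40013885498047), 12.164497375488281)
```

Call:
{"fn": "send_rows", "kwargs": {"steps": [[[1.5,-0.1,-0.3,0,0.05,0],[2,0,0,0,0,0],[1,0,0,0,0,0],[0,0,0,0,0,0]]]}}

```text
time: 14.4
position: [0.4576, 0.0847, 0.0794]
tool_rot: [0.443, 0.549, -0.44, 0.556]
ft_force: [-0.6, -0.6, -0.0]
grip_width: 0.0871
```

```bash
python3 - <<'E'
from prof import *
plan(.447,.0873,.007,12.9)
p,d=camera("side");cv2.imwrite("pics/c12.png",cv2.resize(p[220:330,230:350,::-1],None,fx=5,fy=5,interpolation=2))
E
```

```text
t14.40 pos [0.4576 0.0847 0.0794] jawyaw 12.7 grip 0.0871 F [-0.6 -0.6 -0. ] q1,q6 [-0.06 -0.27]
  delta cm [ 7.22 -1.04 -0.53]  turn units [-0.03  0.06 -0.09]
```

View pics/c12.png

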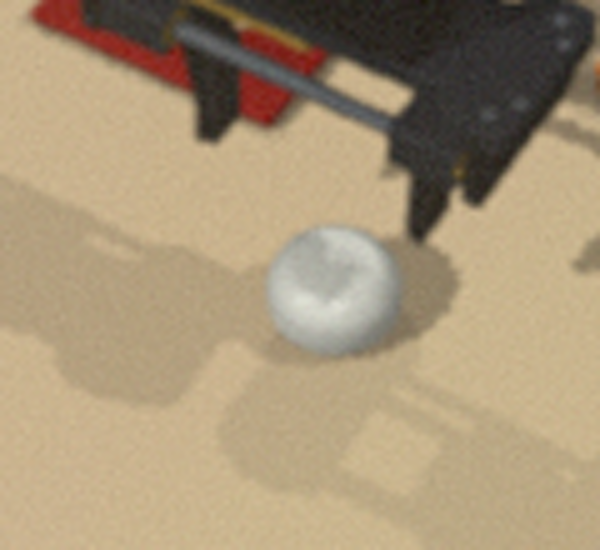

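Call:
{"fn": "send_rows", "kwargs": {"steps": [[[1.2,-1,-0.5,0,0.05,-0.1],[1.5,-0.3,0,0,0,0],[1.2,-0.2,0,0,0,0],[0.5,0,0,0,0,0],[0,0,0,0,0,0]]]}}

```text
time: 14.87
position: [0.4521, 0.0834, 0.0373]
tool_rot: [0.445, 0.547, -0.44, 0.556]
ft_force: [0.9, -0.5, -0.2]
grip_width: 0.0871
```

```bash
python3 - <<'E'
from prof import *
plan(.447,.0873,.007,12.9)
E
```

```text
t14.87 pos [0.4521 0.0834 0.0373] jawyaw 12.5 grip 0.0871 F [ 0.9 -0.5 -0.2] q1,q6 [-0.06 -0.28]
  delta cm [ 3.03 -0.46 -0.5 ]  turn units [-0.07  0.05 -0.13]
```

Call:
{"fn": "send_rows", "kwargs": {"steps": [[[0,-0.6,-0.5,-0.1,0.05,-0.15],[0,-0.1,-0.1,0,0,-0.05],[0.6,0,0,0,0,0],[0,0,0,0,0,0]]]}}

```text
time: 15.2
position: [0.4468, 0.0876, 0.0331]
tool_rot: [0.439, 0.554, -0.441, 0.553]
ft_force: [-0.8, -0.1, 0.3]
grip_width: 0.0869
```

```bash
python3 - <<'E'
from prof import *
plan(.447,.0873,.007,12.9)
p,d=camera("side");cv2.imwrite("pics/c13.png",cv2.resize(p[220:330,230:350,::-1],None,fx=5,fy=5,interpolation=2))
E
```

```text
t15.20 pos [0.4468 0.0876 0.0331] jawyaw 13.1 grip 0.0869 F [-0.8 -0.1  0.3] q1,q6 [-0.05 -0.28]
  delta cm [2.61 0.02 0.03]  turn units [0.03 0.01 0.03]
```

View pics/c13.png

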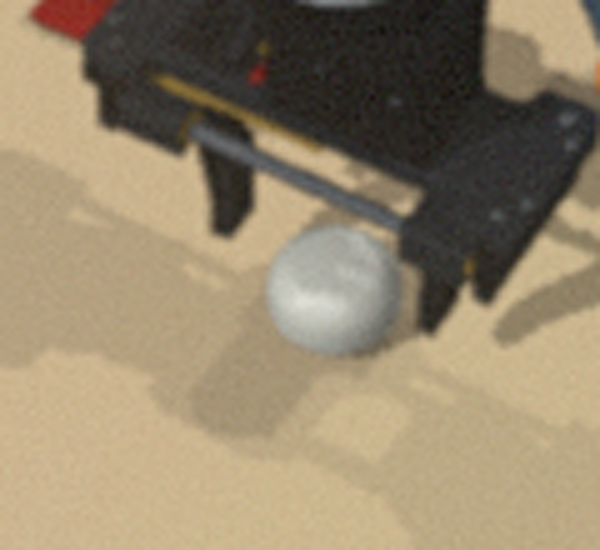

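Call:
{"fn": "send_rows", "kwargs": {"steps": [[[0.8,-0.1,0,0,0,0],[0.9,-0.1,0,0,0,0],[0.7,-0.1,0,0,0,0],[0.2,0,0,0,0,0]]]}}

```text
time: 15.58
position: [0.4455, 0.087, 0.0067]
tool_rot: [0.44, 0.553, -0.44, 0.555]
ft_force: [-0.7, 0.2, -0.5]
grip_width: 0.0872
```

```bash
python3 - <<'E'
from prof import *
plan(.447,.0873,.007,12.9)
E
```

```text
t15.58 pos [0.4455 0.087  0.0067] jawyaw 13.1 grip 0.0872 F [-0.7  0.2 -0.5] q1,q6 [-0.05 -0.28]
  delta cm [-0.02  0.16  0.  ]  turn units [ 0.04  0.02 -0.02]
```

Call:
{"fn": "send_rows", "kwargs": {"steps": [[[0,0.1,0,0,0,0],[0,0,0,0,0,0],[0,0,0,0,0,0],[0,0,0,0,0,0],[0,0,0,0,0,0],[0,0,0,0,0,0],[0,0,0,0,0,0]]], "gripper": 1, "force": 15}}

```text
time: 16.17
position: [0.4464, 0.0872, 0.0062]
tool_rot: [0.439, 0.553, -0.44, 0.555]
ft_force: [-0.2, -0.8, -0.4]
grip_width: 0.0549
```

```bash
python3 - <<'E'
from prof import *
plan(.447,.0873,.007,12.9)
E
```

```text
t16.17 pos [0.4464 0.0872 0.0062] jawyaw 13.1 grip 0.0549 F [-0.2 -0.8 -0.4] q1,q6 [-0.05 -0.28]
  delta cm [-0.08  0.06  0.01]  turn units [ 0.04  0.02 -0.01]
```

Call:
{"fn": "send_rows", "kwargs": {"steps": [[[-1,0,0,0,0,0],[-2,0,0,0,0,0],[-3,0,0,0,0,0],[-3,0,0,0,0,0],[-2,0.8,0.8,0,0,0],[0,2,2,0,0,0],[0,2.5,2.5,0,0,0],[0,2.5,2.5,0,0,0]]]}}

```text
time: 16.83
position: [0.5301, 0.0322, 0.1245]
tool_rot: [0.435, 0.559, -0.441, 0.551]
ft_force: [0.2, 0.3, -0.5]
grip_width: 0.055
```

```bash
python3 - <<'E'
from prof import *
plan(.613,-.0155,.11,12.9)
E
```

```text
t16.83 pos [0.5301 0.0322 0.1245] jawyaw 13.5 grip 0.0550 F [ 0.2  0.3 -0.5] q1,q6 [-0.15 -0.38]
  delta cm [1.33 6.97 6.58]  turn units [ 0.1  -0.03  0.14]
```

Call:
{"fn": "send_rows", "kwargs": {"steps": [[[0,2.2,2.2,0.1,0,0.1],[0,1.8,1.8,0,0,0.1],[0,1.2,1.2,0,0,0],[0.5,0.5,0.5,0,0,0],[0.5,0,0,0,0,0],[0,0,0,0,0,0]]]}}

```text
time: 17.33
position: [0.6071, -0.0169, 0.1192]
tool_rot: [0.446, 0.548, -0.437, 0.556]
ft_force: [-1.8, 0.7, -1.0]
grip_width: 0.0548
```

```bash
python3 - <<'E'
from prof import *
plan(.613,-.0155,.085,12.9)
E
```

```text
t17.33 pos [ 0.6071 -0.0169  0.1192] jawyaw 12.6 grip 0.0548 F [-1.8  0.7 -1. ] q1,q6 [-0.21 -0.44]
  delta cm [ 3.43  0.54 -0.01]  turn units [-0.04  0.02 -0.17]
```

Call:
{"fn": "send_rows", "kwargs": {"steps": [[[1,0.4,0,0,0,-0.15],[1.2,0.1,0,0,0,0],[0.8,0,0,0,0,0],[0,0,0,0,0,0],[0,0,0,0,0,0]]]}}

```text
time: 17.75
position: [0.606, -0.0115, 0.0843]
tool_rot: [0.439, 0.556, -0.443, 0.55]
ft_force: [0.3, 0.0, -1.7]
grip_width: 0.0555
```

```bash
python3 - <<'E'
from prof import *
plan(.613,-.0155,.0585,12.9)
p,d=camera("side");cv2.imwrite("pics/c14.png",cv2.resize(p[150:250,220:330,::-1],None,fx=5,fy=5,interpolation=2))
E
```

```text
t17.75 pos [ 0.606  -0.0115  0.0843] jawyaw 12.8 grip 0.0555 F [ 0.3  0.  -1.7] q1,q6 [-0.2  -0.43]
  delta cm [2.57 0.61 0.56]  turn units [-0.01 -0.03  0.08]
```

View pics/c14.png

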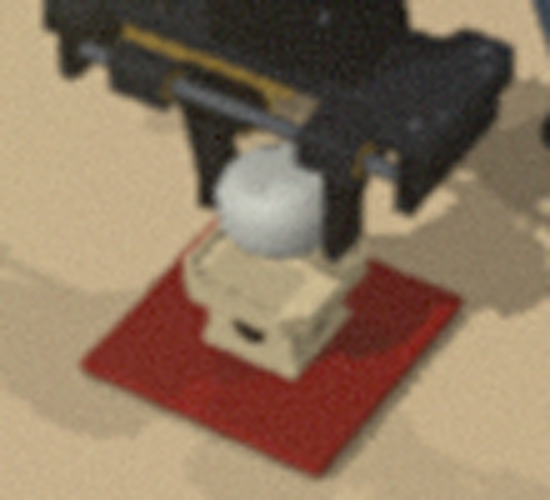

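Call:
{"fn": "send_rows", "kwargs": {"steps": [[[0.3,0.5,0.5,0,0,0.05],[0.4,0.1,0.1,0,0,0],[0.2,0,0,0,0,0],[0,0,0,0,0,0]]]}}

```text
time: 18.13
position: [0.6138, -0.0161, 0.0749]
tool_rot: [0.441, 0.554, -0.441, 0.552]
ft_force: [0.0, -0.2, -0.9]
grip_width: 0.0552
```

```bash
python3 - <<'E'
from prof import *
plan(.613,-.0155,.0585,12.9)
E
```

```text
t18.13 pos [ 0.6138 -0.0161  0.0749] jawyaw 12.9 grip 0.0552 F [ 0.  -0.2 -0.9] q1,q6 [-0.21 -0.43]
  delta cm [ 1.64 -0.06 -0.07]  turn units [-0.01 -0.03  0.02]
```

Call:
{"fn": "send_rows", "kwargs": {"steps": [[[0.6,-0.1,-0.1,0,0,0],[0.5,0,0,0,0,0],[0.3,0,0,0,0,0],[0,0,0,0,0,0]]]}}

```text
time: 18.47
position: [0.6128, -0.0156, 0.06]
tool_rot: [0.441, 0.554, -0.441, 0.552]
ft_force: [-0.7, 0.2, -1.0]
grip_width: 0.0556
```

```bash
python3 - <<'E'
from prof import *
plan(.613,-.0155,.058,12.9)
p,d=camera("side");cv2.imwrite("pics/c15.png",cv2.resize(p[150:250,220:330,::-1],None,fx=5,fy=5,interpolation=2))
E
```

```text
t18.47 pos [ 0.6128 -0.0156  0.06  ] jawyaw 12.8 grip 0.0556 F [-0.7  0.2 -1. ] q1,q6 [-0.21 -0.43]
  delta cm [ 0.2   0.02 -0.01]  turn units [-0.01 -0.02  0.01]
```

View pics/c15.png

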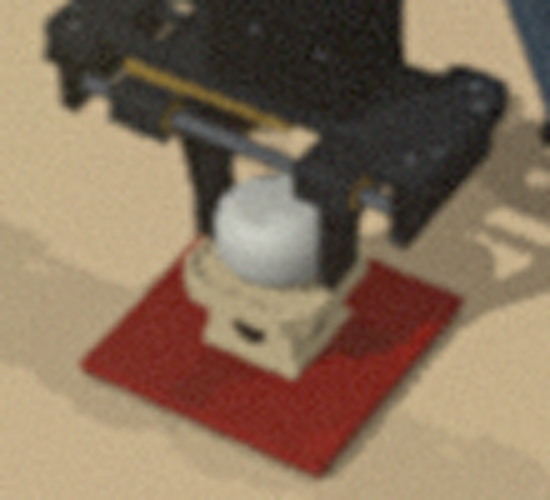

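Call:
{"fn": "send_rows", "kwargs": {"steps": [[[0.15,0,0,0,0,0],[0.1,0,0,0,0,0],[0,0,0,0,0,0]]]}}

```text
time: 18.77
position: [0.6131, -0.0156, 0.0582]
tool_rot: [0.441, 0.554, -0.441, 0.552]
ft_force: [-0.6, -0.3, -1.2]
grip_width: 0.0552
```

```bash
python3 - <<'E'
from prof import *
plan(.613,-.0155,.058,12.9)
E
```

```text
t18.77 pos [ 0.6131 -0.0156  0.0582] jawyaw 12.8 grip 0.0552 F [-0.6 -0.3 -1.2] q1,q6 [-0.21 -0.43]
  delta cm [ 0.02 -0.01 -0.01]  turn units [-0.01 -0.02  0.01]
```

Call:
{"fn": "send_rows", "kwargs": {"steps": [[[0.15,0,0,0,0,0],[0.05,0,0,0,0,0]]]}}

```text
time: 18.93
position: [0.6136, -0.0156, 0.0581]
tool_rot: [0.441, 0.553, -0.44, 0.553]
ft_force: [0.2, -0.8, -1.2]
grip_width: 0.0552
```

```bash
python3 - <<'E'
from prof import *
plan(.613,-.0155,.058,12.9)
E
```

```text
t18.93 pos [ 0.6136 -0.0156  0.0581] jawyaw 12.9 grip 0.0552 F [ 0.2 -0.8 -1.2] q1,q6 [-0.21 -0.43]
  delta cm [ 0.01 -0.05 -0.02]  turn units [-0.01 -0.01 -0.  ]
```

Call:
{"fn": "send_rows", "kwargs": {"steps": [[[0.2,0,0,0,0,0],[0.15,0,0,0,0,0]]]}}

```text
time: 19.1
position: [0.6138, -0.0157, 0.058]
tool_rot: [0.441, 0.553, -0.44, 0.553]
ft_force: [-3.6, 0.0, 9.2]
grip_width: 0.0551
```

```bash
python3 - <<'E'
from prof import *
plan(.613,-.0155,.058,12.9)
E
```

```text
t19.10 pos [ 0.6138 -0.0157  0.058 ] jawyaw 12.9 grip 0.0551 F [-3.6  0.   9.2] q1,q6 [-0.21 -0.43]
  delta cm [ 0.   -0.08 -0.03]  turn units [-0.   -0.01 -0.01]
```

Call:
{"fn": "send_rows", "kwargs": {"steps": [[[0,0,0,0,0,0],[0,0,0,0,0,0],[-0.1,0,0,0,0,0],[-0.2,0,0,0,0,0],[-0.5,0,0,0,0,0]]], "gripper": 0}}

```text
time: 19.52
position: [0.6142, -0.0157, 0.0661]
tool_rot: [0.441, 0.552, -0.44, 0.553]
ft_force: [-0.3, 0.0, -0.7]
grip_width: 0.0807
```

Call:
{"fn": "send_rows", "kwargs": {"steps": [[[-2,0,0,0,0,0],[-3,0,0,0,0,0],[-3.5,0,0,0,0,0],[-2,-1,-2,0,0,0],[0,-1,-3.5,0,0,0],[0,0,-4,0,0,0],[0,0,-4,0,0,0],[0,0,-4,0,0,0]]]}}

```text
time: 20.18
position: [0.5606, 0.1463, 0.1786]
tool_rot: [0.447, 0.546, -0.443, 0.553]
ft_force: [0.1, 0.5, 0.2]
grip_width: 0.0867
```

```bash
python3 - <<'E'
from prof import *
plan(.5925,.1955,.1,62)
for n in("top","side"):
    p,d=camera(n); cv2.imwrite(f"pics/{n}16.png",p[:,:,::-1]); np.savez(f"{n}16.npz",p=p,d=d)
a=cv2.imread("pics/top16.png")[130:290,170:330];b=cv2.imread("pics/side16.png")[150:310,180:340]
cv2.imwrite("pics/c16.png",np.hstack([cv2.resize(a,(400,400),interpolation=2),cv2.resize(b,(400,400),interpolation=2)]))
E
```

```text
t20.18 pos [0.5606 0.1463 0.1786] jawyaw 12.0 grip 0.0867 F [0.1 0.5 0.2] q1,q6 [ 0.06 -0.14]
  delta cm [ 7.89  4.06 -4.18]  turn units [-8.33  0.08 -0.08]
```

View pics/c16.png

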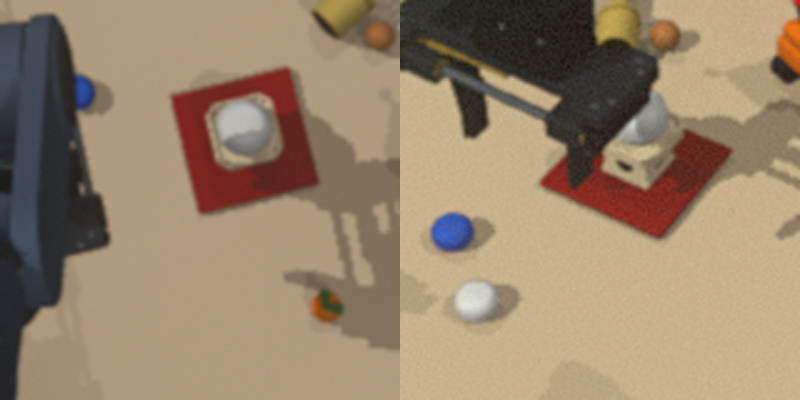

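```bash
cat >> h.py <<'E'
def circ(n,p,near,z,smax=42,sc=4):
    hsv=cv2.cvtColor(cv2.resize(p,None,fx=sc,fy=sc,interpolation=cv2.INTER_CUBIC),cv2.COLOR_RGB2HSV).astype(int)
    m=blob((hsv[...,1]<smax)&(hsv[...,2]>45),np.array(near)*sc,60)
    c,_=cv2.findContours(m.astype(np.uint8),0,1);c=max(c,key=len)
    (u,v),r=cv2.minEnclosingCircle(c); q=(np.array([[u,v],cen(m),cv2.fitEllipse(c)[0]])+.5)/sc-.5
    return ray(n,q,z)[:,:2]*1000, r/sc
E
python3 - <<'E'
from prof import *
p=np.load("top16.npz")["p"]
for s in(35,45,55):print(circ("top",p,(268,181),.069,s))
run("top",p,np.array([.6124,-.0153]),[(.010,np.r_[.045:.058:5j]),(.056,np.r_[-.005:.005:3j])],2.5)
print(tray("top",p,(266,182))[1:])
E
```

```text
(array([[613.72500615, -15.87846412],
       [613.74520362, -16.06487772],
       [613.73949118, -16.06580428]]), 11.192984580993652)
(array([[613.67560629, -15.94781626],
       [613.70739054, -16.09721305],
       [613.70086482, -16.09648715]]), 11.515636444091797)
(array([[613.58225519, -15.83322614],
       [613.5831605 , -16.12593262],
       [613.56725611, -16.12269811]]), 11.851422309875488)
top x 0.01 0.045 [(np.float64(-66.0), -6.7), (np.float64(65.0), 8.0)]
top x 0.056 -0.005 [(np.float64(-72.0), -6.9), (np.float64(-35.5), 7.8), (np.float64(-26.5), -2.8), (np.float64(-1.5), 4.2), (np.float64(35.0), -9.1), (np.float64(53.0), 7.9)]
top y 0.01 0.045 [(np.float64(-72.0), -3.4), (np.float64(-64.0), -6.1), (np.float64(64.5), 9.1)]
top y 0.056 -0.005 [(np.float64(-60.0), -6.4), (np.float64(-35.5), 6.6), (np.float64(-21.0), 2.9), (np.float64(24.5), -3.3), (np.float64(34.5), -10.3), (np.float64(63.5), 9.5)]
(((611.6915893554688, -15.921867370605469), (72.49474334716797, 71.453369140625), 12.365986824035645), array([611.38597106, -15.87652113,  56.        ]))
```

Call:
{"fn": "send_rows", "kwargs": {"steps": [[[1.5,1.8,-1.8,-0.15,0.05,0],[2,1.8,-1.8,0,0,0],[2,0.5,-0.4,0,0,0],[2,-0.2,0,0,0,0],[1,-0.2,0,0,0,0],[0,0,0,0,0,0]]]}}

```text
time: 20.78
position: [0.5909, 0.2012, 0.0935]
tool_rot: [0.441, 0.553, -0.431, 0.56]
ft_force: [-0.9, -0.5, -0.2]
grip_width: 0.087
```

```bash
python3 - <<'E'
from prof import *
plan(.5922,.1953,.045,12.9)
E
```

```text
t20.78 pos [0.5909 0.2012 0.0935] jawyaw 13.8 grip 0.0870 F [-0.9 -0.5 -0.2] q1,q6 [ 0.15 -0.09]
  delta cm [ 4.85 -0.1   0.6 ]  turn units [ 0.15 -0.01 -0.17]
```

Call:
{"fn": "send_rows", "kwargs": {"steps": [[[1.3,-0.2,0.6,0.15,0,-0.15],[1.5,-0.2,0,0,0,0],[1.3,-0.2,0,0,0,0],[0.3,0,0,0,0,0]]]}}

```text
time: 21.12
position: [0.59, 0.1906, 0.0489]
tool_rot: [0.443, 0.551, -0.441, 0.553]
ft_force: [-1.3, 0.7, -0.4]
grip_width: 0.0873
```

```bash
python3 - <<'E'
from prof import *
plan(.5922,.1953,.004,12.9)
p,d=camera("side");cv2.imwrite("pics/c17.png",cv2.resize(p[210:320,150:270,::-1],None,fx=5,fy=5,interpolation=2))
E
```

```text
t21.12 pos [0.59   0.1906 0.0489] jawyaw 12.6 grip 0.0873 F [-1.3  0.7 -0.4] q1,q6 [ 0.13 -0.09]
  delta cm [ 4.49  0.29 -0.41]  turn units [-0.05  0.01 -0.04]
```

View pics/c17.png

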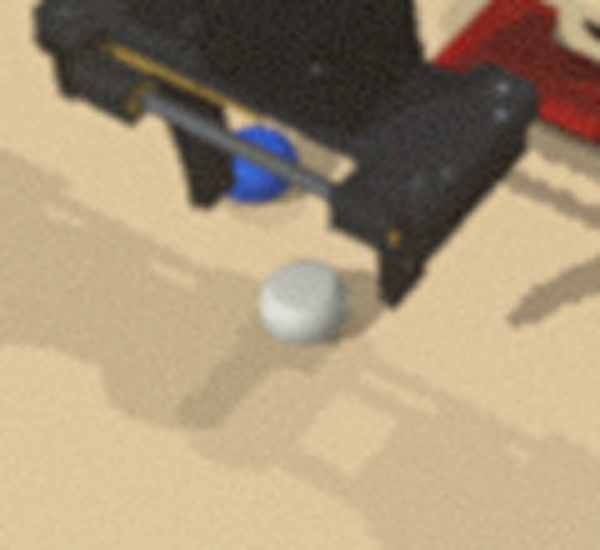

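Call:
{"fn": "send_rows", "kwargs": {"steps": [[[1,0.2,-0.4,0,0,0],[1.3,-0.1,0,0,0,0],[1.2,-0.1,0,0,0,0],[0.4,0,0,0,0,0]]]}}

```text
time: 21.5
position: [0.5947, 0.194, 0.0111]
tool_rot: [0.446, 0.548, -0.44, 0.555]
ft_force: [0.1, -0.0, -0.9]
grip_width: 0.0872
```

```bash
python3 - <<'E'
from prof import *
plan(.5922,.1953,.004,12.9)
E
```

```text
t21.50 pos [0.5947 0.194  0.0111] jawyaw 12.4 grip 0.0872 F [ 0.1 -0.  -0.9] q1,q6 [ 0.14 -0.08]
  delta cm [ 0.71 -0.22 -0.18]  turn units [-0.08  0.02 -0.13]
```

Call:
{"fn": "send_rows", "kwargs": {"steps": [[[0.3,-0.2,-0.15,-0.1,0,-0.15],[0.4,-0.05,0,0,0,0],[0,0,0,0,0,0]]]}}

```text
time: 21.75
position: [0.5919, 0.1951, 0.0028]
tool_rot: [0.438, 0.554, -0.441, 0.553]
ft_force: [0.7, -0.3, 0.4]
grip_width: 0.0871
```

```bash
python3 - <<'E'
from prof import *
plan(.5922,.1953,.004,12.9)
E
```

```text
t21.75 pos [0.5919 0.1951 0.0028] jawyaw 13.1 grip 0.0871 F [ 0.7 -0.3  0.4] q1,q6 [ 0.14 -0.09]
  delta cm [-0.12  0.03 -0.01]  turn units [0.03 0.02 0.04]
```

Call:
{"fn": "send_rows", "kwargs": {"steps": [[[-0.1,0,0,0,0,0],[0,0,0,0,0,0],[0,0,0,0,0,0],[0,0,0,0,0,0],[0,0,0,0,0,0],[0,0,0,0,0,0],[0,0,0,0,0,0],[0,0,0,0,0,0]]], "gripper": 1, "force": 10}}

```text
time: 22.42
position: [0.5935, 0.1956, 0.0062]
tool_rot: [0.439, 0.553, -0.44, 0.554]
ft_force: [0.6, -0.3, -0.6]
grip_width: 0.0413
```

```bash
python3 - <<'E'
from prof import *
plan(.5922,.1953,.004,12.9)
p,d=camera("side");cv2.imwrite("pics/c18.png",cv2.resize(p[210:320,150:270,::-1],None,fx=5,fy=5,interpolation=2))
E
```

```text
t22.42 pos [0.5935 0.1956 0.0062] jawyaw 13.1 grip 0.0413 F [ 0.6 -0.3 -0.6] q1,q6 [ 0.14 -0.09]
  delta cm [ 0.22 -0.14  0.  ]  turn units [ 0.03  0.02 -0.  ]
```

View pics/c18.png

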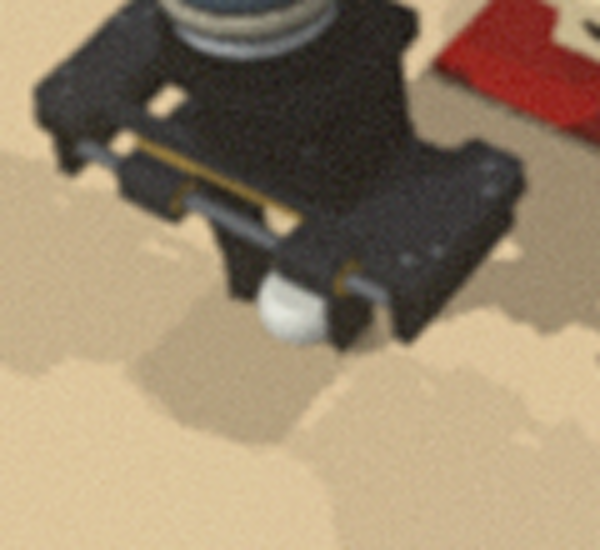

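Call:
{"fn": "send_rows", "kwargs": {"steps": [[[0.25,-0.1,0,0,0,0],[0,0,0,0,0,0],[0,0,0,0,0,0],[0,0,0,0,0,0]]]}}

```text
time: 22.8
position: [0.5939, 0.1956, 0.0057]
tool_rot: [0.44, 0.552, -0.439, 0.555]
ft_force: [0.3, -0.4, 0.1]
grip_width: 0.0368
```

```bash
python3 - <<'E'
from prof import *
plan(.613,-.0158,.004,12.9)
E
```

```text
t22.80 pos [0.5939 0.1956 0.0057] jawyaw 13.1 grip 0.0368 F [ 0.3 -0.4  0.1] q1,q6 [ 0.14 -0.09]
  delta cm [ 0.21 -2.93 21.03]  turn units [ 0.03  0.02 -0.03]
```

Call:
{"fn": "send_rows", "kwargs": {"steps": [[[-1,0,0,0,0,0],[-2,0,0,0,0,0],[-3.5,0,0,0,0,0],[-3.5,0,0,0,0,0],[-3,0,0.5,0,0,0],[-1,-0.3,2,0,0,0],[0,-0.5,3,0,0,0],[0,-0.5,3.5,0,0,0]]]}}

```text
time: 23.47
position: [0.5986, 0.1095, 0.1533]
tool_rot: [0.436, 0.556, -0.438, 0.556]
ft_force: [0.5, -0.9, -0.2]
grip_width: 0.0369
```

```bash
python3 - <<'E'
from prof import *
plan(.613,-.0158,.14,12.9)
E
```

```text
t23.47 pos [0.5986 0.1095 0.1533] jawyaw 13.7 grip 0.0369 F [ 0.5 -0.9 -0.2] q1,q6 [-0.   -0.24]
  delta cm [ 1.33 -1.55 12.51]  turn units [0.13 0.   0.02]
```

Call:
{"fn": "send_rows", "kwargs": {"steps": [[[0,-0.4,3,0.1,0,0],[0,-0.4,3,0,0,0],[0,-0.4,2.7,0,0,0],[0,-0.3,2,0,0,0],[0.5,0,0.8,0,0,0],[0,0,0,0,0,0],[0,0,0,0,0,0]]]}}

```text
time: 24.05
position: [0.6111, -0.0172, 0.1533]
tool_rot: [0.442, 0.55, -0.442, 0.554]
ft_force: [0.3, -0.4, -0.6]
grip_width: 0.0366
```

```bash
python3 - <<'E'
from prof import *
plan(.6135,-.0159,.115,12.9)
E
```

```text
t24.05 pos [ 0.6111 -0.0172  0.1533] jawyaw 12.7 grip 0.0366 F [ 0.3 -0.4 -0.6] q1,q6 [-0.21 -0.43]
  delta cm [ 3.83  0.25 -0.09]  turn units [-0.04  0.04 -0.03]
```

Call:
{"fn": "send_rows", "kwargs": {"steps": [[[1,0.2,-0.1,0,0,0],[1.3,0,0,0,0,0],[1,0,0,0,0,0],[0.2,0,0,0,0,0],[0,0,0,0,0,0]]]}}

```text
time: 24.47
position: [0.612, -0.0087, 0.1149]
tool_rot: [0.44, 0.553, -0.44, 0.554]
ft_force: [-0.4, 0.1, -0.2]
grip_width: 0.0368
```

```bash
python3 - <<'E'
from prof import *
plan(.6135,-.0159,.093,12.9)
p,d=camera("side");cv2.imwrite("pics/c19.png",cv2.resize(p[130:250,210:330,::-1],None,fx=5,fy=5,interpolation=2))
E
```

```text
t24.47 pos [ 0.612  -0.0087  0.1149] jawyaw 13.0 grip 0.0368 F [-0.4  0.1 -0.2] q1,q6 [-0.2  -0.42]
  delta cm [ 2.19 -0.02  0.73]  turn units [ 0.02  0.01 -0.02]
```

View pics/c19.png

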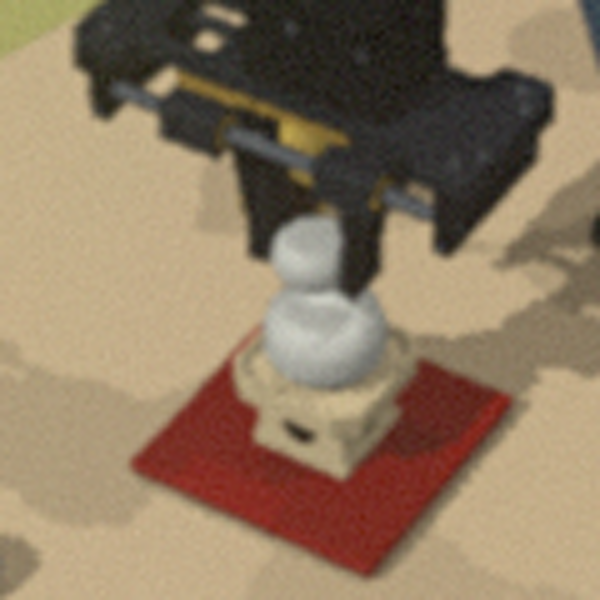

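Call:
{"fn": "send_rows", "kwargs": {"steps": [[[0.2,0,0.7,0,0,0],[0.5,0,0.1,0,0,0],[0.3,0,0,0,0,0],[0,0,0,0,0,0]]]}}

```text
time: 24.85
position: [0.6148, -0.0162, 0.105]
tool_rot: [0.44, 0.553, -0.439, 0.555]
ft_force: [-0.1, -0.1, -0.7]
grip_width: 0.0374
```

```bash
python3 - <<'E'
from prof import *
plan(.6135,-.0159,.093,12.9)
E
```

```text
t24.85 pos [ 0.6148 -0.0162  0.105 ] jawyaw 13.2 grip 0.0374 F [-0.1 -0.1 -0.7] q1,q6 [-0.21 -0.44]
  delta cm [ 1.2  -0.12 -0.06]  turn units [ 0.04  0.02 -0.04]
```

Call:
{"fn": "send_rows", "kwargs": {"steps": [[[0.5,-0.15,-0.05,0,0,0],[0.5,0,0,0,0,0],[0,0,0,0,0,0]]]}}

```text
time: 25.1
position: [0.6135, -0.0166, 0.0946]
tool_rot: [0.441, 0.552, -0.439, 0.555]
ft_force: [0.3, -0.0, -1.1]
grip_width: 0.037
```

```bash
python3 - <<'E'
from prof import *
plan(.6135,-.0159,.093,12.9)
E
```

```text
t25.10 pos [ 0.6135 -0.0166  0.0946] jawyaw 13.1 grip 0.0370 F [ 0.3 -0.  -1.1] q1,q6 [-0.21 -0.44]
  delta cm [ 0.16  0.01 -0.07]  turn units [ 0.03  0.02 -0.05]
```

Call:
{"fn": "send_rows", "kwargs": {"steps": [[[0.15,0,-0.1,0,0,0],[0.2,0,0,0,0,0],[0.1,0,0,0,0,0]]]}}

```text
time: 25.35
position: [0.6134, -0.0156, 0.0916]
tool_rot: [0.441, 0.552, -0.439, 0.556]
ft_force: [-3.1, 0.2, 8.5]
grip_width: 0.0372
```

```bash
python3 - <<'E'
from prof import *
plan(.6135,-.0159,.093,12.9)
p,d=camera("side");cv2.imwrite("pics/c20.png",cv2.resize(p[130:250,210:330,::-1],None,fx=5,fy=5,interpolation=2))
E
```

```text
t25.35 pos [ 0.6134 -0.0156  0.0916] jawyaw 13.1 grip 0.0372 F [-3.1  0.2  8.5] q1,q6 [-0.21 -0.44]
  delta cm [-0.14 -0.    0.03]  turn units [ 0.03  0.02 -0.05]
```

View pics/c20.png

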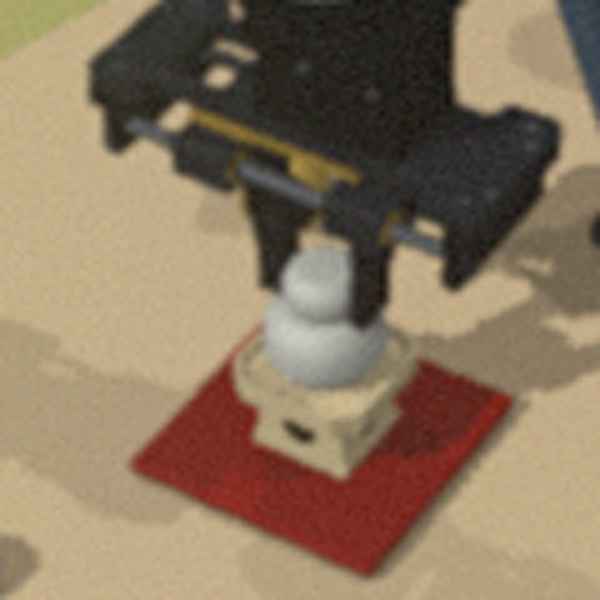

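Contact at 8.5 N, seated at (325,280) in the crop. Release and lift straight.

Call:
{"fn": "send_rows", "kwargs": {"steps": [[[0,0,0,0,0,0],[0,0,0,0,0,0],[0,0,0,0,0,0],[0,0,0,0,0,0],[-0.3,0,0,0,0,0],[-1,0,0,0,0,0]]], "gripper": 0}}

```text
time: 25.9
position: [0.6124, -0.0152, 0.104]
tool_rot: [0.44, 0.553, -0.439, 0.555]
ft_force: [-0.0, -1.2, 0.8]
grip_width: 0.0693
```

Call:
{"fn": "send_rows", "kwargs": {"steps": [[[-1.5,0,0,0,0,0],[-3,0,0,0,0,0],[-3,0,0,0,0,0],[-1,-2,1,0,0,0],[0,-3,1,0,0,0],[0,-3.5,1.5,0,0,0],[0,-3.5,1.5,0,0,0]]]}}

```text
time: 26.48
position: [0.5132, -0.0909, 0.199]
tool_rot: [0.44, 0.549, -0.434, 0.562]
ft_force: [-0.7, -1.4, 0.9]
grip_width: 0.0867
```

```bash
python3 - <<'E'
from prof import *
plan(.4358,-.0940,.1,12.9)
for n in("top","side"):
    p,d=camera(n); cv2.imwrite(f"pics/{n}21.png",p[:,:,::-1]); np.savez(f"{n}21.npz",p=p,d=d)
a=cv2.imread("pics/top21.png")[130:290,200:360];b=cv2.imread("pics/side21.png")[130:290,220:380]
cv2.imwrite("pics/c21.png",np.hstack([cv2.resize(a,(400,400),interpolation=2),cv2.resize(b,(400,400),interpolation=2)]))
E
```

```text
t26.48 pos [ 0.5132 -0.0909  0.199 ] jawyaw 13.6 grip 0.0867 F [-0.7 -1.4  0.9] q1,q6 [-0.39 -0.63]
  delta cm [ 9.74 -7.77 -1.61]  turn units [ 0.12  0.08 -0.18]
```

View pics/c21.png

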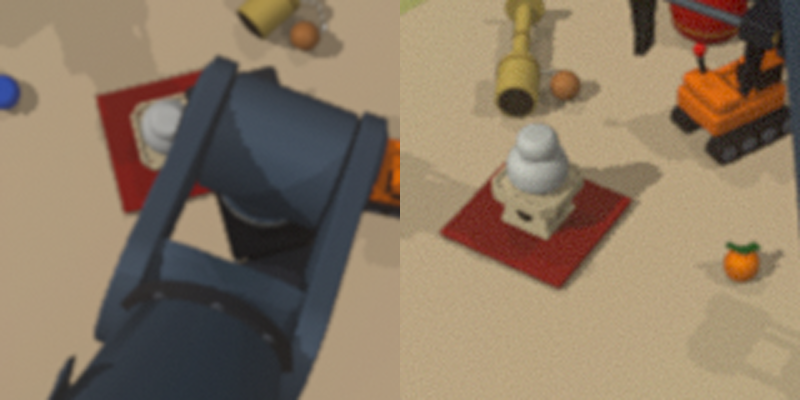

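Call:
{"fn": "send_rows", "kwargs": {"steps": [[[1,-2.5,-0.5,0.1,0.1,-0.1],[2,-2.5,-0.5,0,0,-0.1],[2,-1.8,-0.4,0,0,0],[2,-0.8,0,0,0,0],[1,-0.2,0,0,0,0],[0,0,0,0,0,0]]]}}

```text
time: 27.08
position: [0.4327, -0.0981, 0.1213]
tool_rot: [0.444, 0.549, -0.443, 0.553]
ft_force: [0.4, 0.3, -0.0]
grip_width: 0.087
```

```bash
python3 - <<'E'
from prof import *
plan(.436,-.0938,.06,12.9)
p=np.load("top21.npz")["p"]
# side orange body circle
p=np.load("side21.npz")["p"];hsv=cv2.cvtColor(cv2.resize(p,None,fx=4,fy=4,interpolation=2),cv2.COLOR_RGB2HSV).astype(int)
m=blob((hsv[...,1]>150)&(hsv[...,0]<24)&(hsv[...,0]>6),(356*4,235*4),40)
c,_=cv2.findContours(m.astype(np.uint8),0,1);(u,v),r=cv2.minEnclosingCircle(max(c,key=len))
print(ray("side",[(u+.5)/4-.5,(v+.5)/4-.5],.0145),r/4)
E
```

```text
t27.08 pos [ 0.4327 -0.0981  0.1213] jawyaw 12.4 grip 0.0870 F [ 0.4  0.3 -0. ] q1,q6 [-0.48 -0.69]
  delta cm [ 6.13  0.39 -0.37]  turn units [-0.08  0.04 -0.05]
[[ 0.43844178 -0.0947483   0.0145    ]] 7.153607368469238
```

Call:
{"fn": "send_rows", "kwargs": {"steps": [[[1.3,0.2,-0.4,-0.1,0,-0.05],[2,-0.2,0,0,0,0],[1.7,-0.2,0,0,0,0],[0.7,0,0,0,0,0],[0,0,0,0,0,0]]]}}

```text
time: 27.5
position: [0.4381, -0.0967, 0.0662]
tool_rot: [0.44, 0.548, -0.44, 0.559]
ft_force: [0.7, 0.4, 0.5]
grip_width: 0.0873
```

```bash
python3 - <<'E'
from prof import *
plan(.4362,-.0943,.045,12.9)
p,d=camera("side");cv2.imwrite("pics/c22.png",cv2.resize(p[180:290,300:420,::-1],None,fx=5,fy=5,interpolation=2))
E
```

```text
t27.50 pos [ 0.4381 -0.0967  0.0662] jawyaw 13.0 grip 0.0873 F [0.7 0.4 0.5] q1,q6 [-0.47 -0.69]
  delta cm [ 2.11 -0.15 -0.3 ]  turn units [ 0.02  0.11 -0.1 ]
```

View pics/c22.png

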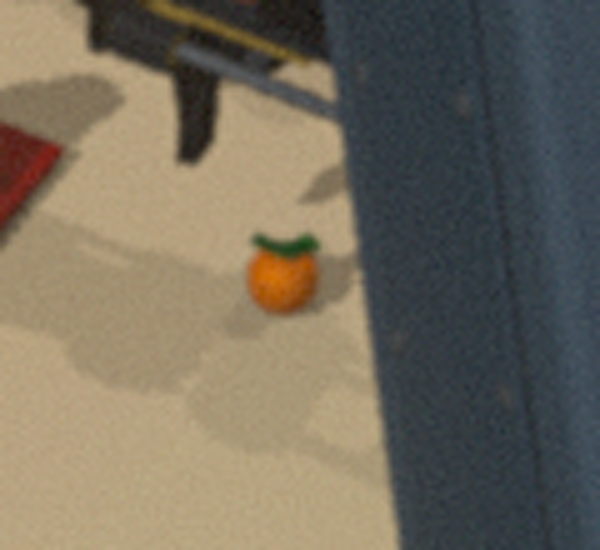

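```bash
python3 - <<'E'
from h import *
for n,s in(("top",(300,252)),("side",(356,232))):
    p=np.load(f"{n}0.npz")["p"];hsv=cv2.cvtColor(cv2.resize(p,None,fx=4,fy=4,interpolation=2),cv2.COLOR_RGB2HSV).astype(int)
    m=blob((hsv[...,0]>30)&(hsv[...,0]<90)&(hsv[...,1]>90)&(hsv[...,2]>20),np.array(s)*4,60)
    w=ray(n,(np.argwhere(m)[:,::-1]+.5)/4-.5,.031)[:,:2]*1000
    print(n,cv2.minAreaRect(w.astype(np.float32)),cv2.boxPoints(cv2.minAreaRect(w.astype(np.float32))).round(0).tolist())
E
```

```text
top ((438.70587158203125, -98.64137268066406), (28.670795440673828, 12.728229522705078), 44.89910125732422) [[424.0, -104.0], [433.0, -113.0], [453.0, -93.0], [444.0, -84.0]]
side ((440.6343688964844, -97.93565368652344), (26.989612579345703, 11.97452449798584), 46.92792892456055) [[427.0, -104.0], [436.0, -112.0], [454.0, -92.0], [445.0, -84.0]]
```

Call:
{"fn": "send_rows", "kwargs": {"steps": [[[0.5,-0.1,-0.3,0,0.1,-0.1],[0.6,0,0,0,0,0],[0,0,0,0,0,0]]]}}

```text
time: 27.8
position: [0.4396, -0.0948, 0.0572]
tool_rot: [0.44, 0.552, -0.44, 0.556]
ft_force: [-0.6, 0.4, -0.7]
grip_width: 0.0871
```

```bash
python3 - <<'E'
from prof import *
plan(.4362,-.0943,.0045,12.9)
E
```

```text
t27.80 pos [ 0.4396 -0.0948  0.0572] jawyaw 13.1 grip 0.0871 F [-0.6  0.4 -0.7] q1,q6 [-0.46 -0.69]
  delta cm [ 5.27 -0.35 -0.15]  turn units [ 0.03  0.04 -0.04]
```

Call:
{"fn": "send_rows", "kwargs": {"steps": [[[0,-0.3,-0.1,0.7,0,0],[0,0,0,0.75,0,0],[0,0,0,0.7,0,0],[0,0,0,0,0,0]]]}}

```text
time: 28.13
position: [0.4379, -0.0949, 0.0584]
tool_rot: [0.502, 0.495, -0.501, 0.502]
ft_force: [0.2, 1.1, -0.3]
grip_width: 0.0869
```

```bash
python3 - <<'E'
from prof import *
plan(.4362,-.0945,.0045,0)
E
```

```text
t28.13 pos [ 0.4379 -0.0949  0.0584] jawyaw -0.4 grip 0.0869 F [ 0.2  1.1 -0.3] q1,q6 [-0.46 -0.46]
  delta cm [ 5.39 -0.22 -0.07]  turn units [-0.06  0.05 -0.08]
```

Call:
{"fn": "send_rows", "kwargs": {"steps": [[[1.2,-0.3,-0.1,0,0.05,-0.1],[1.4,-0.2,0,0,0,0],[1.4,-0.2,0,0,0,0],[0.8,0,0,0,0,0],[0,0,0,0,0,0]]]}}

```text
time: 28.55
position: [0.4342, -0.0954, 0.0112]
tool_rot: [0.5, 0.499, -0.499, 0.503]
ft_force: [-0.2, -0.2, 0.2]
grip_width: 0.0869
```

```bash
python3 - <<'E'
from prof import *
plan(.4362,-.0945,.0045,0)
E
```

```text
t28.55 pos [ 0.4342 -0.0954  0.0112] jawyaw 0.2 grip 0.0869 F [-0.2 -0.2  0.2] q1,q6 [-0.47 -0.47]
  delta cm [ 0.68  0.2  -0.09]  turn units [ 0.03  0.03 -0.05]
```

Call:
{"fn": "send_rows", "kwargs": {"steps": [[[0.4,0.2,-0.1,0,0,0],[0.4,0,0,0,0,0],[0,0,0,0,0,0]]]}}

```text
time: 28.8
position: [0.4373, -0.0947, 0.0033]
tool_rot: [0.499, 0.498, -0.498, 0.504]
ft_force: [0.1, 0.1, -0.1]
grip_width: 0.087
```

```bash
python3 - <<'E'
from prof import *
plan(.4362,-.0945,.0045,0)
E
```

```text
t28.80 pos [ 0.4373 -0.0947  0.0033] jawyaw 0.3 grip 0.0870 F [ 0.1  0.1 -0.1] q1,q6 [-0.46 -0.47]
  delta cm [-0.12 -0.11 -0.02]  turn units [ 0.04  0.04 -0.06]
```

Call:
{"fn": "send_rows", "kwargs": {"steps": [[[0,-0.1,0,0,0,0],[0,0,0,0,0,0],[0,0,0,0,0,0],[0,0,0,0,0,0],[0,0,0,0,0,0],[0,0,0,0,0,0],[0,0,0,0,0,0],[0,0,0,0,0,0]]], "gripper": 1, "force": 8}}

```text
time: 29.47
position: [0.4374, -0.0951, 0.0049]
tool_rot: [0.5, 0.498, -0.498, 0.505]
ft_force: [0.7, -0.2, 0.6]
grip_width: 0.0417
```

```bash
python3 - <<'E'
from prof import *
plan(.4362,-.0945,.0045,0)
p,d=camera("side");cv2.imwrite("pics/c23.png",cv2.resize(p[180:290,300:420,::-1],None,fx=5,fy=5,interpolation=2))
E
```

```text
t29.47 pos [ 0.4374 -0.0951  0.0049] jawyaw 0.3 grip 0.0417 F [ 0.7 -0.2  0.6] q1,q6 [-0.46 -0.47]
  delta cm [ 0.04 -0.12 -0.06]  turn units [ 0.05  0.05 -0.09]
```

View pics/c23.png

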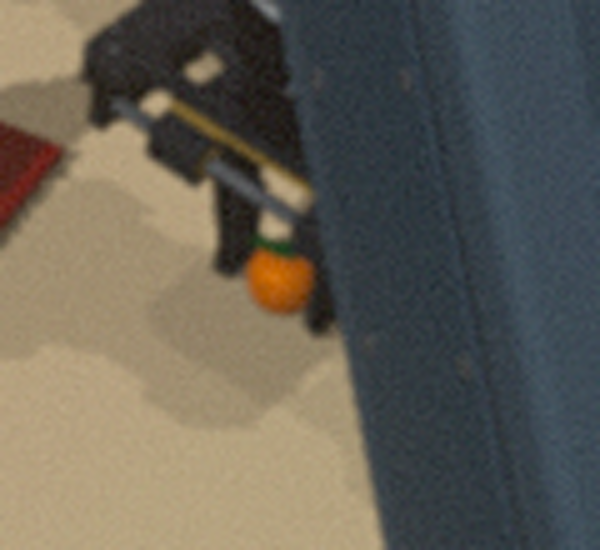

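Call:
{"fn": "send_rows", "kwargs": {"steps": [[[0.05,-0.1,-0.05,0.05,0.05,-0.1],[0,0,0,0,0,0],[0,0,0,0,0,0],[0,0,0,0,0,0],[0,0,0,0,0,0]]]}}

```text
time: 29.93
position: [0.4361, -0.0944, 0.0045]
tool_rot: [0.5, 0.501, -0.5, 0.499]
ft_force: [-0.6, 0.7, 0.3]
grip_width: 0.0309
```

```bash
python3 - <<'E'
from prof import *
plan(.6135,-.0157,.15,0)
E
```

```text
t29.93 pos [ 0.4361 -0.0944  0.0045] jawyaw -0.0 grip 0.0309 F [-0.6  0.7  0.3] q1,q6 [-0.46 -0.46]
  delta cm [-14.59  17.71  -7.88]  turn units [-0.   -0.    0.02]
```

Call:
{"fn": "send_rows", "kwargs": {"steps": [[[-1,0,0,0,0,0],[-2,0,0,0,0,0],[-3.5,0,0,0,0,0],[-3.5,0,0,0,0,0],[-3.5,0,0,0,0,0],[-3,0.5,-0.2,0,0,0],[-1,1.5,-0.7,0,0,0],[0,2,-0.9,0,0,0]]]}}

```text
time: 30.6
position: [0.4725, -0.076, 0.1848]
tool_rot: [0.499, 0.504, -0.503, 0.494]
ft_force: [-0.5, 0.1, -1.3]
grip_width: 0.0308
```

```bash
python3 - <<'E'
from prof import *
plan(.6135,-.0157,.17,0)
E
```

```text
t30.60 pos [ 0.4725 -0.076   0.1848] jawyaw -0.2 grip 0.0308 F [-0.5  0.1 -1.3] q1,q6 [-0.39 -0.39]
  delta cm [ 1.33 14.09 -6.07]  turn units [-0.04 -0.05  0.12]
```

Call:
{"fn": "send_rows", "kwargs": {"steps": [[[0,2.5,-1.1,0,-0.05,0.1],[0,3,-1.3,0,0,0],[0,3,-1.3,0,0,0],[0,2.5,-1.1,0,0,0],[0,1.5,-0.6,0,0,0],[0,0.5,0,0,0,0],[0,0,0,0,0,0]]]}}

```text
time: 31.18
position: [0.6104, -0.018, 0.1861]
tool_rot: [0.501, 0.498, -0.5, 0.501]
ft_force: [-0.3, -0.0, 0.1]
grip_width: 0.031
```

```bash
python3 - <<'E'
from prof import *
plan(.6135,-.0157,.14,0)
p,d=camera("side");cv2.imwrite("pics/c24.png",cv2.resize(p[110:230,210:330,::-1],None,fx=5,fy=5,interpolation=2))
E
```

```text
t31.18 pos [ 0.6104 -0.018   0.1861] jawyaw -0.1 grip 0.0310 F [-0.3 -0.   0.1] q1,q6 [-0.21 -0.21]
  delta cm [ 4.62  0.29 -0.24]  turn units [-0.02  0.02 -0.04]
```

View pics/c24.png

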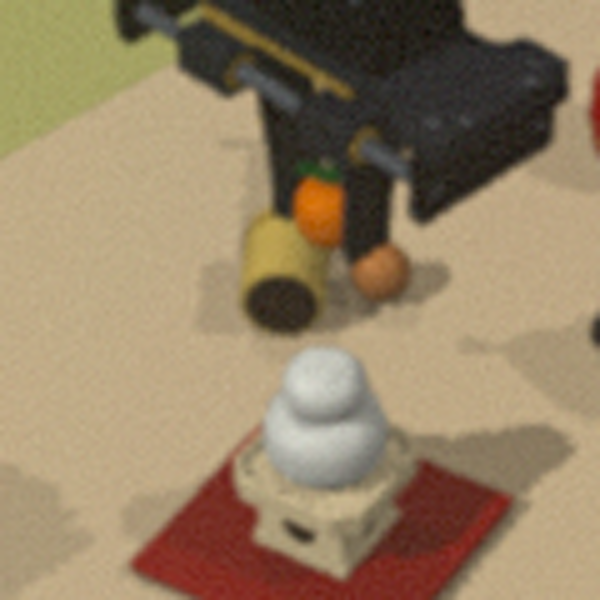

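```bash
python3 - <<'E'
from prof import *
p,d=camera("side");hsv=cv2.cvtColor(cv2.resize(p,None,fx=4,fy=4,interpolation=2),cv2.COLOR_RGB2HSV).astype(int)
plan(.6135,-.0157,.14,0)
o=get_obs()["position"]
m=blob((hsv[...,1]>170)&(hsv[...,0]<20)&(hsv[...,0]>6)&(hsv[...,2]>90),(274*4,152*4),40)
q=np.argwhere(m)[:,::-1];print("px",(q.min(0)/4).round(1),(q.max(0)/4).round(1),cen(m)/4)
C=o+[0,0,.010]
print("pred centre",proj("side",C), "px per mm y",proj("side",C+[0,.001,0])-proj("side",C),"x",proj("side",C+[.001,0,0])-proj("side",C),"z",proj("side",C+[0,0,.001])-proj("side",C))
# cakes in side
f=p
for z,near,nm in((.098,(275,207),"small"),(.069,(275,218),"large")): print(nm,circ("side",p,near,z))
E
```

```text
t31.28 pos [ 0.6085 -0.0183  0.186 ] jawyaw -0.2 grip 0.0313 F [-0.8 -0.2 -0. ] q1,q6 [-0.21 -0.21]
  delta cm [ 4.6   0.5  -0.27]  turn units [-0.03  0.01 -0.02]
px [268.8 145.8] [279.2 159.8] [274.04778068 152.49229765]
pred centre [[277.33119576 152.11786192]] px per mm y [[-0.34262694  0.21250023]] x [[-0.3398549  -0.21138852]] z [[-0.00377894 -0.38222014]]
small (array([[ 6.00230223e+02, -3.93546952e-01],
       [ 5.98877284e+02,  1.21010365e+00],
       [ 5.98827034e+02,  1.22433782e+00]]), 14.19180679321289)Traceback (most recent call last):
  File "<stdin>", line 11, in <module>
  File "h.py", line 67, in circ
    c,_=cv2.findContours(m.astype(np.uint8),0,1);c=max(c,key=len)
                         ^^^^^^^^
AttributeError: 'NoneType' object has no attribute 'astype'
```

```bash
python3 - <<'E'
from prof import *
p=cv2.imread("pics/side21.png")[:,:,::-1].copy()
hsv=cv2.cvtColor(cv2.resize(p,None,fx=4,fy=4,interpolation=2),cv2.COLOR_RGB2HSV).astype(int)
m=(hsv[...,1]<45)&(hsv[...,2]>60)
for v in range(175,208,2):
    u=np.nonzero(m[v*4,255*4:295*4])[0]
    if len(u): print(v,(u.min()/4+255).round(1),(u.max()/4+255).round(1),((u.min()+u.max())/8+255).round(2))
for nm,P in(("small",[.6134,-.0156,.0985]),("small top",[.6134,-.0156,.109]),("large",[.6137,-.0158,.069])): print(nm,proj("side",P))
E
```

```text
181 269.0 280.0 274.5
183 267.5 281.8 274.62
185 266.5 282.2 274.38
187 266.5 282.8 274.62
189 265.0 284.2 274.62
191 264.0 285.2 274.62
193 263.0 286.0 274.5
195 262.8 286.8 274.75
197 262.8 286.8 274.75
199 262.5 286.8 274.62
201 263.5 285.8 274.62
203 264.8 284.5 274.62
205 267.0 282.8 274.88
207 271.5 278.8 275.12
small [[275.22262705 186.74690188]]
small top [[275.17193362 183.16181196]]
large [[275.33115228 196.47887733]]
```

Call:
{"fn": "send_rows", "kwargs": {"steps": [[[1,0.5,-0.2,0,0,0],[1.2,0.1,0,0,0,0],[1.2,0,0,0,0,0],[0.6,0,0,0,0,0],[0,0,0,0,0,0],[0,0,0,0,0,0]]]}}

```text
time: 31.78
position: [0.6083, -0.0186, 0.1407]
tool_rot: [-0.5, -0.5, 0.504, -0.496]
ft_force: [0.6, -0.3, -0.7]
grip_width: 0.0308
```

```bash
python3 - <<'E'
from prof import *
plan(.6135,-.0162,.1135,0)
E
```

```text
t31.78 pos [ 0.6083 -0.0186  0.1407] jawyaw -0.5 grip 0.0308 F [ 0.6 -0.3 -0.7] q1,q6 [-0.21 -0.2 ]
  delta cm [ 2.71  0.54 -0.24]  turn units [-0.08  0.    0.06]
```

Call:
{"fn": "send_rows", "kwargs": {"steps": [[[0.4,0.5,-0.2,0,0,0.05],[0.6,0.1,0,0,0,0],[0.4,0,0,0,0,0],[0,0,0,0,0,0]]]}}

```text
time: 32.12
position: [0.6151, -0.017, 0.126]
tool_rot: [-0.502, -0.498, 0.502, -0.498]
ft_force: [0.2, 0.1, -0.7]
grip_width: 0.0308
```

```bash
python3 - <<'E'
from prof import *
plan(.6135,-.0162,.1135,0)
p,d=camera("side");cv2.imwrite("pics/c25.png",cv2.resize(p[130:230,220:320,::-1],None,fx=6,fy=6,interpolation=2))
E
```

```text
t32.12 pos [ 0.6151 -0.017   0.126 ] jawyaw -0.5 grip 0.0308 F [ 0.2  0.1 -0.7] q1,q6 [-0.21 -0.2 ]
  delta cm [ 1.25 -0.16 -0.08]  turn units [-0.08  0.01 -0.  ]
```

View pics/c25.png

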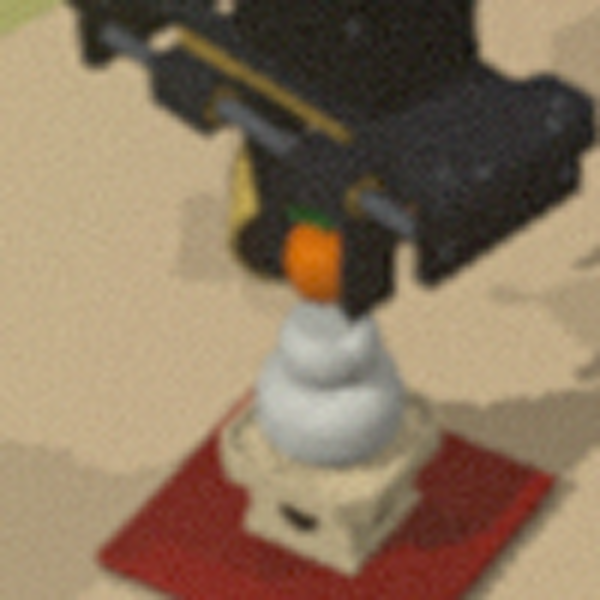

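Call:
{"fn": "send_rows", "kwargs": {"steps": [[[0.4,-0.15,-0.05,0,0,0],[0.4,0,0,0,0,0],[0.1,0,0,0,0,0]]]}}

```text
time: 32.42
position: [0.6143, -0.0164, 0.1174]
tool_rot: [0.502, 0.497, -0.502, 0.499]
ft_force: [0.1, 0.1, -0.0]
grip_width: 0.0311
```

```bash
python3 - <<'E'
from prof import *
plan(.6135,-.0162,.1135,0)
E
```

```text
t32.42 pos [ 0.6143 -0.0164  0.1174] jawyaw -0.5 grip 0.0311 F [ 0.1  0.1 -0. ] q1,q6 [-0.21 -0.2 ]
  delta cm [ 0.39 -0.08 -0.02]  turn units [-0.08  0.01 -0.02]
```

Call:
{"fn": "send_rows", "kwargs": {"steps": [[[0.25,-0.1,0,0,0,0],[0.2,0,0,0,0,0],[0.1,0,0,0,0,0]]]}}

```text
time: 32.67
position: [0.6137, -0.0165, 0.1131]
tool_rot: [0.503, 0.496, -0.502, 0.499]
ft_force: [-2.3, -0.4, 9.4]
grip_width: 0.0312
```

```bash
python3 - <<'E'
from prof import *
plan(.6135,-.0162,.1135,0)
E
```

```text
t32.67 pos [ 0.6137 -0.0165  0.1131] jawyaw -0.5 grip 0.0312 F [-2.3 -0.4  9.4] q1,q6 [-0.21 -0.2 ]
  delta cm [-0.04 -0.02 -0.03]  turn units [-0.08  0.02 -0.04]
```

Contact. Release, wait for full opening, lift, back away.

Call:
{"fn": "send_rows", "kwargs": {"steps": [[[0,0,0,0,0,0],[0,0,0,0,0,0],[0,0,0,0,0,0],[0,0,0,0,0,0],[-0.2,0,0,0,0,0],[-0.5,0,0,0,0,0],[-1,0,0,0,0,0]]], "gripper": 0}}

```text
time: 33.25
position: [0.6122, -0.0163, 0.1292]
tool_rot: [-0.502, -0.498, 0.502, -0.498]
ft_force: [-0.6, -0.3, -0.4]
grip_width: 0.0697
```

Call:
{"fn": "send_rows", "kwargs": {"steps": [[[-1.5,0,0,0,0,0],[-2.5,0,0,0,0,0],[-3,0,0,0,0,0],[-1,-2,0,0,0,0],[0,-3,0,0,0,0],[0,-3.5,0,0,0,0],[0,-3.5,0,0,0,0],[0,-3,0,0,0,0]]]}}

```text
time: 33.92
position: [0.4682, -0.0169, 0.2205]
tool_rot: [0.506, 0.491, -0.498, 0.505]
ft_force: [-0.2, 0.1, 0.5]
grip_width: 0.0871
```

Call:
{"fn": "send_rows", "kwargs": {"steps": [[[0,-1.5,2,0,0,0],[0,0,3.5,0,0,0],[0,0,3.5,0,0,0],[0,0,3.5,0,0,0],[0,0,3,0,0,0],[0,0,1,0,0,0],[0,0,0,0,0,0]]]}}

```text
time: 34.5
position: [0.4427, -0.1848, 0.2277]
tool_rot: [0.504, 0.491, -0.497, 0.507]
ft_force: [-0.4, 1.4, 0.0]
grip_width: 0.0872
```

```bash
python3 - <<'E'
from prof import *
plan(.6135,-.0162,.1135,0)
for n in("top","side"):
    p,d=camera(n); cv2.imwrite(f"pics/{n}26.png",p[:,:,::-1]); np.savez(f"{n}26.npz",p=p,d=d)
a=cv2.imread("pics/top26.png")[100:260,200:360];b=cv2.imread("pics/side26.png")[150:260,220:330]
cv2.imwrite("pics/c26.png",np.hstack([cv2.resize(a,(400,400),interpolation=2),cv2.resize(b,(400,400),interpolation=2)]))
E
```

```text
t34.50 pos [ 0.4427 -0.1848  0.2277] jawyaw -0.1 grip 0.0872 F [-0.4  1.4  0. ] q1,q6 [-0.63 -0.64]
  delta cm [ 11.68  16.76 -17.  ]  turn units [-0.02  0.08 -0.23]
```

View pics/c26.png

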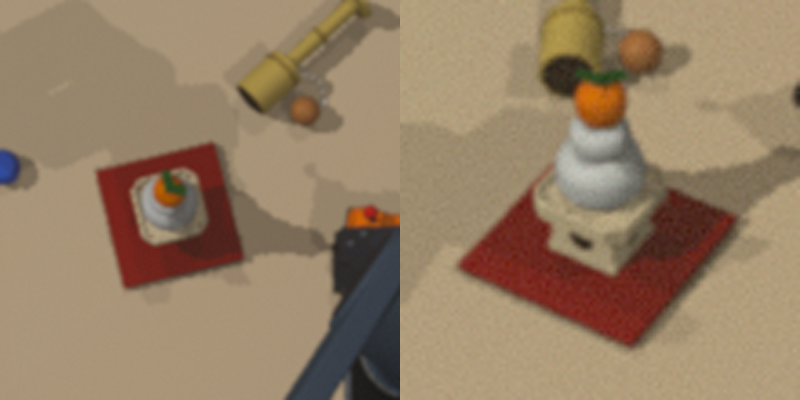

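View pics/top26.png

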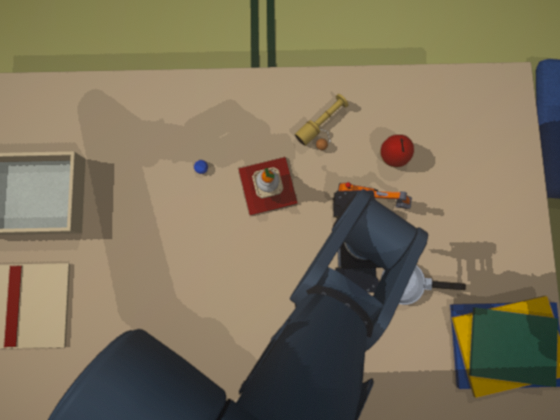

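```bash
python3 - <<'E'
from prof import *
p=np.load("top26.npz")["p"];hsv=cv2.cvtColor(cv2.resize(p,None,fx=4,fy=4,interpolation=2),cv2.COLOR_RGB2HSV).astype(int)
m=blob((hsv[...,1]>100)&(hsv[...,0]>8)&(hsv[...,0]<90),(267*4,178*4),30)
print("orange+leaf top",ray("top",(cen(m)+.5)/4-.5,.126)*1000)
run("top",p,np.array([.6124,-.0153]),[(.056,np.r_[-.018:.018:9j])],2.5)
s=np.load("side26.npz")["p"];h2=cv2.cvtColor(cv2.resize(s,None,fx=4,fy=4,interpolation=2),cv2.COLOR_RGB2HSV).astype(int)
m=blob((h2[...,1]>150)&(h2[...,0]>6)&(h2[...,0]<24)&(h2[...,2]>80),(275*4,178*4),40);q=np.argwhere(m)[:,::-1]/4
print("side orange u",q[:,0].min(),q[:,0].max(),"pred",proj("side",[.6135,-.016,.1235]))
w=(h2[...,1]<45)&(h2[...,2]>60)
for v in(187,195,199):
    u=np.nonzero(w[v*4,255*4:295*4])[0]/4+255;print(v,(u.min()+u.max())/2)
print(get_obs()["joint_velocities"].round(3))
hand_in()
E
```

```text
orange+leaf top [[609.61024252 -16.94028188 126.        ]]
top x 0.056 -0.018 [(np.float64(-74.0), -6.3), (np.float64(-36.0), 7.4), (np.float64(35.5), -7.1), (np.float64(53.0), 7.8)]
top y 0.056 -0.018 [(np.float64(-60.5), -5.1), (np.float64(-35.5), 5.9), (np.float64(25.0), -3.2), (np.float64(35.0), -9.7), (np.float64(63.5), 8.8)]
side orange u 267.5 281.75 pred [[275.19977944 178.02995547]]
187 274.75
195 274.75
199 274.625
[ 0.031 -0.003  0.029  0.007  0.005  0.001]
the job is handed in; nothing more can be done
```

The ornament is built in the order asked and the job is handed in. The stand is on the red board, with the large cake in its tray, the small cake on that, and the orange on top, leaves up. It took about 35 s, and I let go of each piece before fetching the next.

- **Stand re-seated:** the first placing was about 3 mm off centre, so I gripped it again and moved it before stacking anything. The top camera then put it within 1 mm of the board's centre, with sides within about 0.7° of the board's.
- **Stacking:** the large cake sat about 1.5 mm off the stand's centre in the top view. In the final side view the two cakes' midlines agree within about 0.1 px (well under 1 mm). The orange's midline agrees with them too. The small cake was checked only in the side view.
- **Stability:** the last pictures show the stack upright, with the open gripper well clear of it. I moved none of the toys or the blue look-alike, but the arm hid part of the excavator and the pan in the last top view.
- **Checks that disagreed:**
  - The two cameras differ by up to 4 mm on absolute positions, mostly from the board's side face showing in the side view. I relied on measurements within one view and on the gripper's position.
  - In the last top view the orange reads about 4 mm low in x. I put this down to cake or stand pixels caught in that colour mask; the side view showed no such offset, but I did not check it further.

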